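Set the colorimeter to its fifth filter and load the sample

TASK

Get the filter colorimeter ready for a reading: wind its click-stop dial anticlockwise until it rests gently against the end-stop pin, then click it exactly four steps on, clockwise, to bring in the fifth filter. Also lower the capped sample vial into the meter's round well until it stands on the floor of the well, without dropping it in. Let go of everything and leave the other things on the bench alone.

Things in the scene. Friction and masses are not known exactly. Their poses are not given: they have to be found in the camera images.
- meter: bench colorimeter, fixed: 200 mm deep (x), 240 mm wide (y), flat top panel 76 mm above the bench, blank display and keys on its sloping front (not used). Origin under its centre; front faces its own -x. On the panel, seen from the front: dial right, round well left, 117 mm apart. Stop pin: dark steel, 5 mm thick, 7 mm high, 40 mm from the dial's axis; more than 15 N on it harms it
- dial_grip (a point): point on the dial's upright axis, 28 mm above the panel, where to pinch its bar. The black bar is 44 mm long, 14 mm wide, from 5.5 to 33.5 mm above the panel, on a round skirt of 66 mm diameter. x of this frame points along the bar to the pointer end (white line on top, small lug at the skirt's edge), z up; it turns with the dial
- dial (a joint): dial angle in rad, growing clockwise from above. Eight click positions 0.349 rad (20 deg) apart: 0 the first, 1.396 the fifth. Springs pull it to the nearest one with up to about 0.2 N m near it, falling to zero half way. Anticlockwise past the first, the lug meets the stop pin between -0.02 and -0.16 (differs from meter to meter); let go there, it springs back to the first
- well_floor (a point): centre of the flat floor of the sample well; the well is a round hole of 28 mm diameter, 36 mm deep, open at the panel; z up
- vial: the sample vial: upright round clear glass vial with a black cap of the same width, 25 mm diameter, 72 mm high, about 45 g, loose on the bench to the left or the right of the meter. Origin at the centre of its underside, z up along its axis. Standing in the well it sticks out 36 mm
- beaker: bystander: open glass beaker, 68 mm diameter, 90 mm high, on the bench to the side of the meter where the vial is not; origin under its centre
- bottle: bystander: glass reagent bottle with a blue cap, 72 mm diameter, 150 mm high; origin under its centre
- tip_box: bystander: orange box of pipette tips with a clear lid, 85 x 120 mm, 72 mm high; origin under its centre
Not all that is in view belongs to the job. Of the things that look like the vial, take the one that is farthest to the robot's right at the start.

How it is judged:
By the outcome, as a careful person would: the job done as asked, in the order asked, and still so for the second after the job is handed in, with the robot touching nothing.
It also fails if it takes over 70 s, if anything falls off the work surface, if the arm or the gripper's body presses on something with over 40 N, if the wrist force passes 120 N, or if a joint passes its speed limit or range.

ROBOT

A 6-joint arm with a two-finger parallel gripper is mounted at the origin on the work surface. World frame = base frame: x ahead of the robot, y to its left, z up, the work surface at z = 0. Lengths are in m, angles in rad, forces in N, time in s.
With the tool pointing down it reaches from about 0.275 to 0.725 m from the base axis. Payload 15.9 kg.
Tool frame: the origin (TCP) lies midway between the tips of the shut fingers; the grasp point (between the pads) lies 19 mm behind it (env.grip_depth is the distance from the TCP to the grasp point, in m); z points along the fingers, y is the direction in which the jaws open and shut (so a half turn about z gives the same grasp; the last joint's range is limited). The gripper opens to 85 mm and grips with 20 to 120 N. Pads are 22 mm wide; open, the fingers measure 114 mm over their backs; the gripper's body (76 mm by 85 mm) begins 54 mm behind the grasp point. The pads swing forward as they close: fully open they stand 13 mm farther back than shut.
Start: joints at [1.199, 0.213, -0.034, 1.323, 0, 1.571], TCP at [0.182, 0.466, 0.192] pointing down, gripper open.
Joint ranges: [-2.98, 2.98], [-0.74, 1.72], [-1.14, 1.35], [-2.1, 2.04], [-1.57, 1.44], [-3.14, 3.14]. Speed limits (rad/s): [1.89, 1.89, 2.39, 2.57, 3.14, 3.14].

INTERFACE

Orientations are given as a unit quaternion [x, y, z, w].
In Python, from cell import env, optics gives the robot as it stands.
- The arm moves only by the tool apply_moves, never from a script. Its argument "series" is a list of rows, each a list of 3 entries, a list of its own where there are three numbers: the shift along the world's x, y, z in cm, then the turn about the world's z in rad, then the finger opening in cm, from 0 to 8.54. A call has 1 to 12 rows; each row shifts and turns the commanded pose from where the row before left it; what a row does not reach is not made up. A row lasts 1/10 s, in which the tool goes at most 50 mm and 8.59 degrees, less where a joint would pass 70% of its speed; a pose out of reach is approached as far as the arm can. A call with a gripper value outside its range is refused whole. The fingers move at their own pace and stop on an object; "newtons" is the grip in N (left out, the last holds). Time passes only in rows, so rows that do not move let the fingers close. It gives the time, the measured TCP pose, the force and the opening at its end, in the units of the state.
- env.read_state(): the state, without advancing time (a new reading comes with each control period).
- optics.get_image(name): name is "scene" or "top" or "wrist"; returns a dict with "pixels" (384x512x3 uint8, red, green, blue), "depth" (384x512 float32, m along the optical axis (not along the pixel's ray), 0 where there is no reading), "vertical_fov" (degrees; the focal length in pixels is half the picture's height over the tangent of half this angle, whatever the lens; pixels are square), "cx", "cy" (the principal point, pixels), "k1" (the pictures are not rectified: a ray, as slopes to the right and down, at radius r is drawn at 1 + k1 r^2 times it, then the intrinsics apply), "eye" and "orientation" of the camera in the world. Camera axes: x right, y up, looking along -z (the intrinsics and any distortion apply to the point x, -y, -z); pixel columns grow to the right and rows downward; lengths in m; the calibration is good to about 2 mm. A picture is of the moment at which its call begins.
- env.sign_off(): hands the job in, once; it reports no verdict.
The state is a dict: "t": time; "joint_positions": joint angles; "qd": joint speeds; "effort": joint torques, N m; "position": TCP position; "tcp_rot": TCP orientation; "ft_force": force on the tool from outside, world axes, zero at the start; "wrist_torque": the same for the moment, N m; "grip_width": opening from 0.0 (shut) to 1.0 (fully open).
Only numpy, scipy, OpenCV 4.12 (cv2) and the standard library are available. Lean on these libraries where they do the work, as an engineer would, in place of code of your own. Each camera call takes 0.05 s, during which the arm holds its last target.

## Working session

There is one attempt and no reset: what is moved stays moved. The work goes in short steps, Python scripts to look and compute and a tool call to move; the robot and the scene stay as the last step left them, time stands still between calls to the robot, and variables do not carry over. Pictures are saved under pics/ and viewed, and the job is handed in when it is done.

Besides the shell and the picture viewer there is one more tool, called as name([rows], argument=value, ...), one row to a line, values as JSON. apply_moves: Moves the arm, as the interface text tells. Its arguments: {"type":"object","properties":{"series":{"type":"array"},"newtons":{"type":"number"}},"required":["series"]}

```bash
ls; mkdir -p pics; python3 - <<'E'
from cell import env, optics
import cv2,numpy as np
print(env.read_state(), env.grip_depth)
for n in ["scene","top","wrist"]:
    d=optics.get_image(n)
    cv2.imwrite(f"pics/{n}0.png",d["pixels"][:,:,::-1])
    np.savez(f"pics/{n}0.npz",**d)
    print(n,{k:d[k] for k in d if k not in("pixels","depth")})
E
```

```text
pics
{'t': 0.0, 'joint_positions': array([ 1.19896887e+00,  2.13355680e-01, -3.50599188e-02,  1.32351338e+00,
        2.92927388e-05,  1.57075856e+00]), 'qd': array([-7.20203436e-04,  1.60701220e-03, -6.15169272e-04,  5.34350065e-05,
        1.44030558e-03, -4.56200024e-04]), 'effort': array([-2.76456623e-03, -6.86154342e+01,  4.87122631e+01,  1.73435791e-02,
       -2.61127279e-04, -1.04650641e-05]), 'position': array([0.18150719, 0.46547097, 0.19191611]), 'tcp_rot': array([ 1.84826014e-01,  9.82771094e-01, -5.53856356e-04, -1.19086543e-04]), 'ft_force': array([-0.45404973,  0.27276924,  0.31314947]), 'wrist_torque': array([-0.03095675,  0.01743898, -0.0600576 ]), 'grip_width': 1.0021118750284235} 0.0187
scene {'vertical_fov': 55.11407026574676, 'cx': 257.46113917353637, 'cy': 189.277397957325, 'k1': 0.02746212216554653, 'eye': array([ 1.13054962, -0.14713968,  0.72918332]), 'orientation': array([0.30102388, 0.2445181 , 0.57588217, 0.71969108])}
top {'vertical_fov': 55.58451828699981, 'cx': 262.4159744782324, 'cy': 195.48762212788066, 'k1': -0.10019350575832532, 'eye': array([0.41501337, 0.01300323, 1.02957355]), 'orientation': array([ 0.03818063, -0.02654734, -0.69889979,  0.71370622])}
wrist {'vertical_fov': 69.11430407849943, 'cx': 254.16186425262936, 'cy': 186.8965842324867, 'k1': -0.039017562607115475, 'eye': array([0.10907335, 0.49448044, 0.37326205]), 'orientation': array([-0.12783597, -0.08638307,  0.55803028,  0.81535154])}
```

View pics/scene0.png

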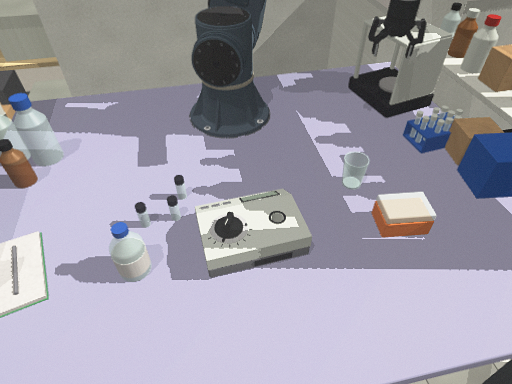

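View pics/top0.png

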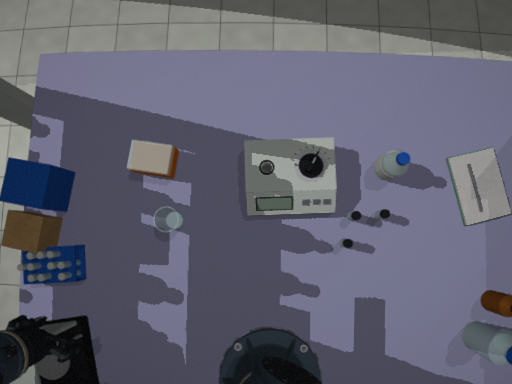

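View pics/wrist0.png

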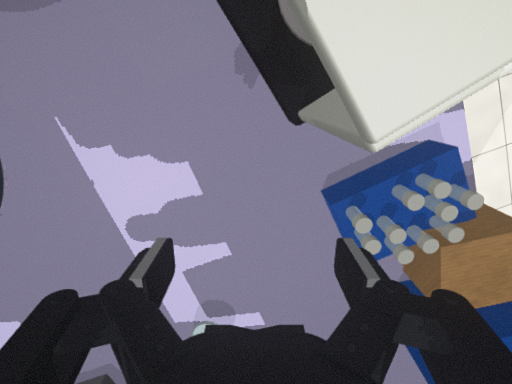

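The top view has world +x up and +y left. The meter spans about (245–336, 138–215), with the dial at (311,165) and the well at (267,167). Three vial lookalikes have caps at (356,216), (385,214) and (348,244). The rightmost, at (385,214), is the target. The bottle is at (395,165).

```bash
cat > h.py <<'E'
import numpy as np,cv2
from scipy.spatial.transform import Rotation as R
def K(d):
    H=d["pixels"].shape[0]; f=H/2/np.tan(np.radians(float(d["vertical_fov"]))/2)
    return f
def rays(d,uv):
    uv=np.atleast_2d(np.asarray(uv,float)); f=K(d)
    p=(uv-[float(d["cx"]),float(d["cy"])])/f
    s=p.copy()
    for _ in range(30): s=p/(1+float(d["k1"])*(s**2).sum(1,keepdims=True))
    v=np.c_[s[:,0],-s[:,1],-np.ones(len(s))]
    return R.from_quat(d["orientation"]).apply(v)
def plane(d,uv,z):
    r=rays(d,uv); e=np.asarray(d["eye"]); return e+r*((z-e[2])/r[:,2])[:,None]
def depthpts(d,uv):
    uv=np.atleast_2d(np.asarray(uv)); r=rays(d,uv)
    return np.asarray(d["eye"])+r*d["depth"][uv[:,1].astype(int),uv[:,0].astype(int)][:,None]
def proj(d,P):
    q=R.from_quat(d["orientation"]).inv().apply(np.atleast_2d(P)-d["eye"])
    s=np.c_[q[:,0]/-q[:,2],q[:,1]/q[:,2]]
    return s*(1+float(d["k1"])*(s**2).sum(1,keepdims=True))*K(d)+[float(d["cx"]),float(d["cy"])]
def crop(d,x0,y0,x1,y1,s,name):
    c=d["pixels"][y0:y1,x0:x1,::-1]
    cv2.imwrite(name,cv2.resize(c,None,fx=s,fy=s,interpolation=cv2.INTER_CUBIC))
E
python3 - <<'E'
from h import *
t=dict(np.load("pics/top0.npz")); s=dict(np.load("pics/scene0.npz"))
crop(t,235,125,415,260,4,"pics/topc.png"); crop(s,120,165,320,290,4,"pics/scenec.png")
for n,d in(("top",t),("scene",s)):
    g=d["pixels"].max(2)
    m=(g<60).astype(np.uint8)
    k,l,st,c=cv2.connectedComponentsWithStats(m)
    for i in range(1,k):
        if 20<st[i,4]<1500: print(n,st[i],c[i].round(1),plane(d,c[i],.072)[0].round(4),plane(d,c[i],.1095)[0].round(4), depthpts(d,c[i][None].round())[0].round(3))
E
```

```text
top [299 151  24  27 457] [310.6 165. ] [ 0.587  -0.0968  0.072 ] [ 0.5802 -0.0925  0.1095] [ 0.581 -0.094  0.107]
top [259 160  15  15  98] [266.3 167.8] [0.5768 0.0211 0.072 ] [0.5705 0.0208 0.1095] [0.582 0.022 0.036]
top [255 196  38  15  87] [271.3 200.6] [0.4898 0.006  0.072 ] [0.4869 0.0063 0.1095] [0.49  0.007 0.06 ]
top [ 22 211  40   8  84] [ 39.3 214.3] [0.4379 0.646  0.072 ] [0.437  0.6212 0.1095] [0.439 0.663 0.048]
top [351 211  10   9  71] [355.6 215.2] [ 0.4555 -0.217   0.072 ] [ 0.4539 -0.208   0.1095] [ 0.456 -0.218  0.07 ]
top [380 210  10   9  70] [384.3 213.7] [ 0.461  -0.2938  0.072 ] [ 0.4592 -0.2818  0.1095] [ 0.46  -0.292  0.073]
top [343 239  10   9  71] [347.4 242.9] [ 0.3826 -0.1955  0.072 ] [ 0.3839 -0.1874  0.1095] [ 0.382 -0.195  0.07 ]
top [485 290  26   8  80] [497.2 293.5] [ 0.2505 -0.6084  0.072 ] [ 0.257  -0.5841  0.1095] [ 0.248 -0.614  0.062]
top [482 304  19  10  53] [491.3 309.3] [ 0.2085 -0.5916  0.072 ] [ 0.2165 -0.5679  0.1095] [ 0.203 -0.608  0.045]
scene [226   0  23   8  95] [238.9   2.5] [-0.9144  0.2045  0.072 ] [-0.7977  0.1844  0.1095
[... 709 characters left out ...]
679]
scene [  0 140  12  12 115] [  4.8 145.2] [ 0.1344 -0.6759  0.072 ] [ 0.1912 -0.6457  0.1095] [ 0.232 -0.623  0.137]
scene [175 179   8   6  26] [178.5 181.5] [ 0.3998 -0.1994  0.072 ] [ 0.4415 -0.1964  0.1095] [ 0.394 -0.201  0.065]
scene [168 201   8   5  27] [171.6 203.1] [ 0.4745 -0.2212  0.072 ] [ 0.512  -0.2169  0.1095] [ 0.469 -0.221  0.066]
scene [215 212  27  29 351] [226.2 227.6] [ 0.5813 -0.1025  0.072 ] [ 0.6126 -0.1051  0.1095] [ 0.607 -0.105  0.101]
scene [255 253  37  13 169] [273.  258.8] [ 0.6888 -0.0185  0.072 ] [ 0.714  -0.0258  0.1095] [ 0.658 -0.009  0.026]
scene [483 360  29  24 366] [501.5 375.4] [0.9946 0.2941 0.072 ] [1.0024 0.269  0.1095] [ 0.882  0.66  -0.47 ]
```

```bash
echo
```

```text
(no output)
```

View pics/topc.png

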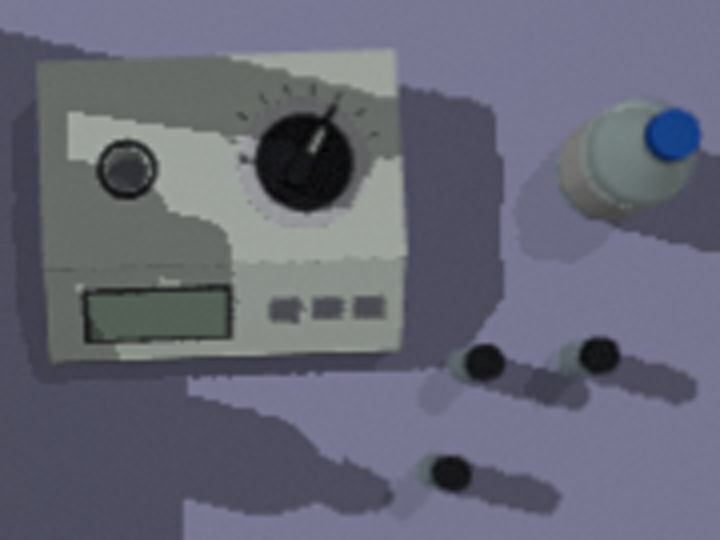

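View pics/scenec.png

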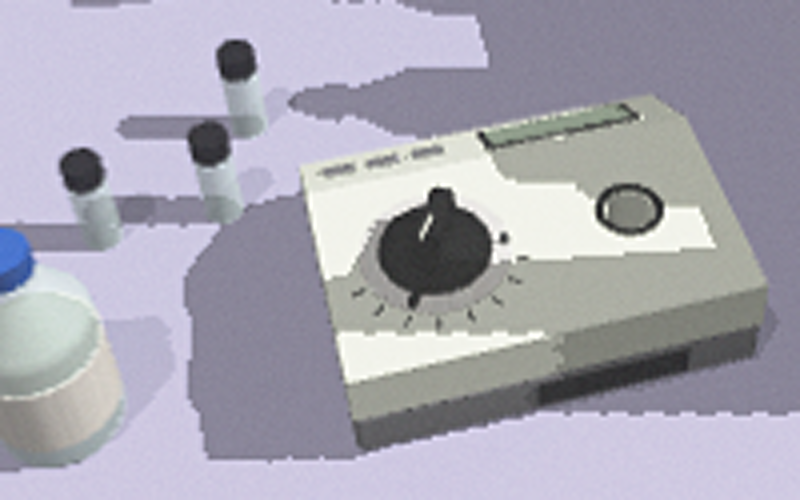

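```bash
python3 - <<'E'
from h import *
t=dict(np.load("pics/top0.npz")); s=dict(np.load("pics/scene0.npz"))
def tc(x,y): return (235+x/4-.5+.125,125+y/4-.5+.125)
def sc(x,y): return (120+x/4-.375,165+y/4-.375)
for n,d,f,L in(("top",t,tc,dict(well=(127,170),skirt=(304,163),lug=(335,97),pin=(243,160),bl=(38,62),br=(395,50))),
               ("scene",s,sc,dict(well=(629,209),skirt=(434,251),lug=(414,301),pin=(504,238)))):
    for k,v in L.items(): print(n,k,plane(d,f(*v),.076 if k!='skirt' else .0795)[0].round(4))
E
```

```text
top well [0.5781 0.0208 0.076 ]
top skirt [ 0.5845 -0.096   0.0795]
top lug [ 0.6301 -0.1167  0.076 ]
top pin [ 0.5863 -0.0559  0.076 ]
top bl [0.6501 0.0818 0.076 ]
top br [ 0.6632 -0.1569  0.076 ]
scene well [0.5788 0.019  0.076 ]
scene skirt [ 0.5879 -0.0986  0.0795]
scene lug [ 0.6181 -0.115   0.076 ]
scene pin [ 0.5844 -0.0572  0.076 ]
```

apply_moves([
  [[2.5,-3.5,1],0,6],
  [[2.5,-3.5,1],0,6],
  [[2.5,-3.5,0],0,6],
  [[2.5,-3.5,0],0,6],
  [[2.5,-3.5,0],0,6],
  [[2.5,-3.5,0],0,6],
  [[2.5,-3.5,0],0,6],
  [[2.5,-3.5,0],0,6],
  [[2.5,-3.5,0],0,6],
  [[2.5,-3.5,0],0,6],
  [[2.5,-3.5,0],0,6],
  [[2.5,-3.5,0],0,6],
], newtons=40)

```text
t: 1.35
position: [0.4823, 0.0441, 0.2123]
tcp_rot: [0.185, 0.983, 0.0, -0.0]
ft_force: [0.7, 1.6, 0.5]
grip_width: 0.705
```

apply_moves([
  [[2,-3,0],0,5],
  [[2,-3,0],0,5],
  [[0,0,0],0,5],
])

```text
t: 1.65
position: [0.523, -0.0173, 0.2115]
tcp_rot: [0.186, 0.982, -0.0, -0.0]
ft_force: [-1.1, 0.1, 0.2]
grip_width: 0.587
```

```bash
cat > snap.py <<'E'
import sys
from cell import env, optics
from h import *
for n in sys.argv[2:]:
    d=optics.get_image(n); np.savez(f"pics/{n}{sys.argv[1]}.npz",**d)
    cv2.imwrite(f"pics/{n}{sys.argv[1]}.png",d["pixels"][:,:,::-1])
print(d["eye"]); s=env.read_state(); print(s["t"],s["position"],s["joint_positions"].round(3),s["wrist_torque"].round(3),s["ft_force"].round(2))
E
python3 snap.py 1 wrist
```

```text
[0.45071982 0.01185387 0.39282806]
1.7 [ 0.52206906 -0.01570195  0.21165279] [-0.03   0.259  0.073  1.386 -0.     0.344] [-0.013 -0.012  0.025] [-0.96  0.94  0.07]
```

View pics/wrist1.png

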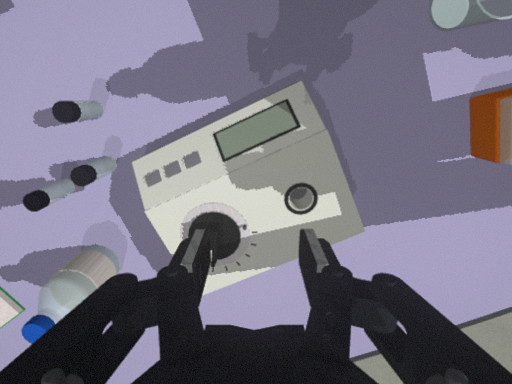

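```bash
python3 - <<'E'
from h import *
d=dict(np.load("pics/wrist1.npz"))
print(plane(d,[(301,198),(246,227),(213,236)],.076).round(4), proj(d,[[.586,-.097,.0815],[.5785,.02,.076],[.586,-.097,.1095]]).round(1))
crop(d,130,150,330,300,4,"pics/w1c.png")
E
```

```text
[[ 0.5785  0.0219  0.076 ]
 [ 0.5901 -0.0544  0.076 ]
 [ 0.5865 -0.0981  0.076 ]] [[213.  237.4]
 [299.5 198.5]
 [209.6 249. ]]
```

View pics/w1c.png

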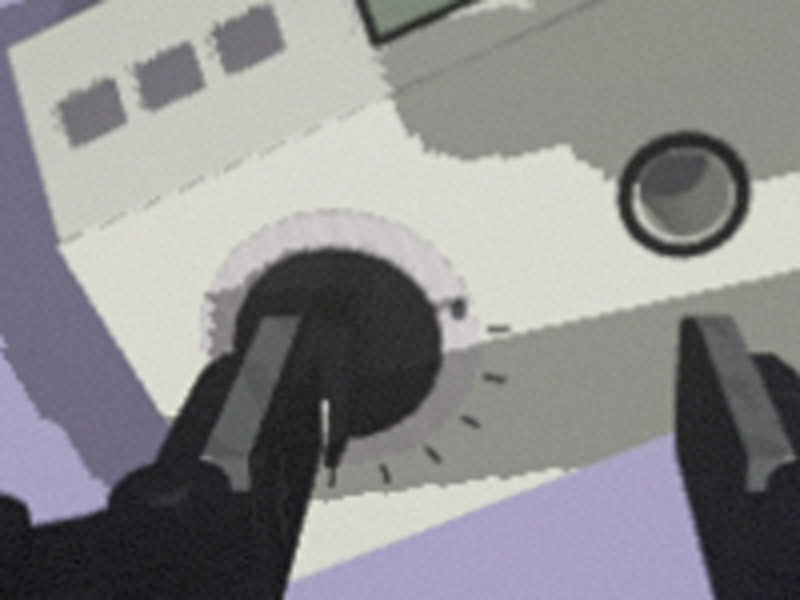

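```bash
python3 - <<'E'
from h import *
d=dict(np.load("pics/wrist1.npz"))
wc=lambda x,y:(130+x/4-.375,150+y/4-.375)
T=plane(d,[wc(498,328),wc(494,378),wc(470,420),wc(432,455),wc(385,473),wc(332,480)],.076)[:,:2]
c,r=cv2.minEnclosingCircle(T.astype(np.float32)); 
A=np.c_[2*T,np.ones(6)]; s=np.linalg.lstsq(A,(T**2).sum(1),rcond=None)[0]; print("tick circle",s[:2],np.sqrt(s[2]+s[:2]@s[:2]))
for C in (s[:2],[.586,-.098]): print(np.degrees(np.arctan2(*(T-C).T[::-1])).round(1),np.linalg.norm(T-C,axis=1).round(4))
P=plane(d,[wc(325,402),wc(328,455)],.1095);print(P,np.degrees(np.arctan2(*(P[1]-P[0])[1::-1])))
t=dict(np.load("pics/top0.npz"))
tc=lambda x,y:(235+x/4-.375,125+y/4-.375)
P=plane(t,[tc(311,153),tc(325,126)],.1095);print(P,np.degrees(np.arctan2(*(P[1]-P[0])[1::-1])), np.degrees(np.arctan2(*(P[1]-[.586,-.098,0])[1::-1])))
E
```

```text
tick circle [ 0.5838889  -0.09701139] 0.052402956803733934
[ 72.3  52.8  33.9  13.9  -4.9 -24.6] [0.0522 0.0528 0.0523 0.0526 0.0519 0.0527]
[ 74.8  55.3  36.2  15.6  -4.  -24.6] [0.0525 0.0523 0.0511 0.0508 0.0498 0.0503]
[[ 0.58789951 -0.09620515  0.1095    ]
 [ 0.60437385 -0.10267577  0.1095    ]] -21.443388979075525
[[ 0.58573235 -0.09695592  0.1095    ]
 [ 0.60348905 -0.10583648  0.1095    ]] -26.57077510379689 -24.136167492953287
```

apply_moves([
  [[2,-2.8,0],-0.06,5],
  [[2,-2.7,0],0,5],
  [[2.25,-2.7,0],0,5],
  [[0,0,-3],0,5],
  [[0,0,-3],0,5],
  [[0,0,-2],0,5],
  [[0,0,0],0,5],
])

```text
t: 2.4
position: [0.5821, -0.095, 0.1299]
tcp_rot: [0.214, 0.977, -0.0, -0.002]
ft_force: [0.3, 0.2, 0.1]
grip_width: 0.586
```

```bash
python3 snap.py 2 wrist scene top;python3 - <<'E'
from h import *
d=dict(np.load("pics/wrist2.npz")); crop(d,130,180,380,384,3,"pics/w2c.png")
d=dict(np.load("pics/top2.npz")); crop(d,270,120,370,210,6,"pics/t2c.png")
E
```

```text
[0.41501337 0.01300323 1.02957355]
2.55 [ 0.58454815 -0.09570937  0.13379728] [-0.162  0.419  0.102  1.252  0.     0.269] [ 0.004 -0.    -0.038] [-0.24  1.07 -0.52]
```

View pics/w2c.png

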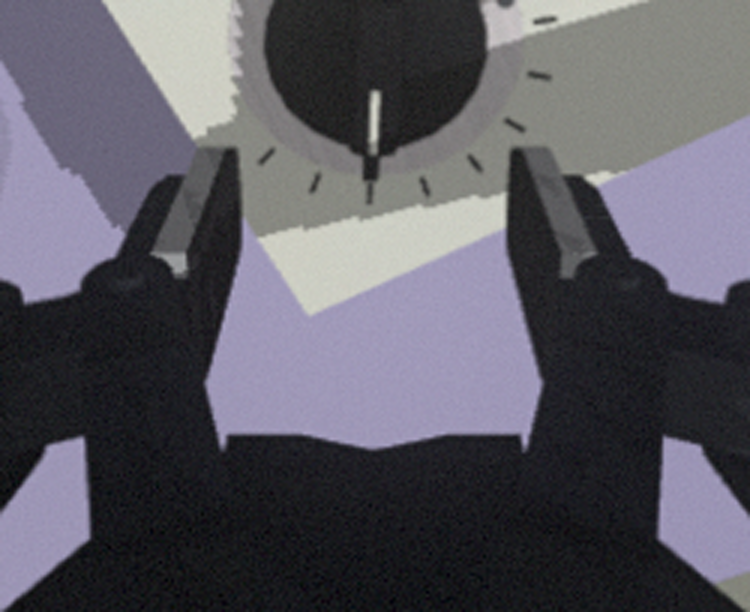

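View pics/scene2.png

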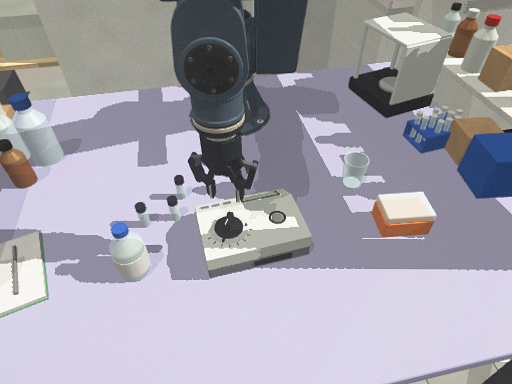

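```bash
python3 - <<'E'
from h import *
T=[[.5845,-.0957,.134],[.5845,-.097,.1095]]
for n in("scene","top","wrist"):
    d=dict(np.load(f"pics/{n}2.npz")); print(n,proj(d,T).round(1),d["eye"])
d=dict(np.load("pics/scene2.npz")); crop(d,170,120,310,270,5,"pics/s2c.png")
E
```

```text
scene [[227.7 210. ]
 [227.8 217.5]] [ 1.13054962 -0.14713968  0.72918332]
top [[313.1 161.6]
 [312.4 163.4]] [0.41501337 0.01300323 1.02957355]
wrist [[254.1 219.5]
 [252.6 207.2]] [ 0.51224904 -0.06213717  0.31150405]
```

View pics/s2c.png

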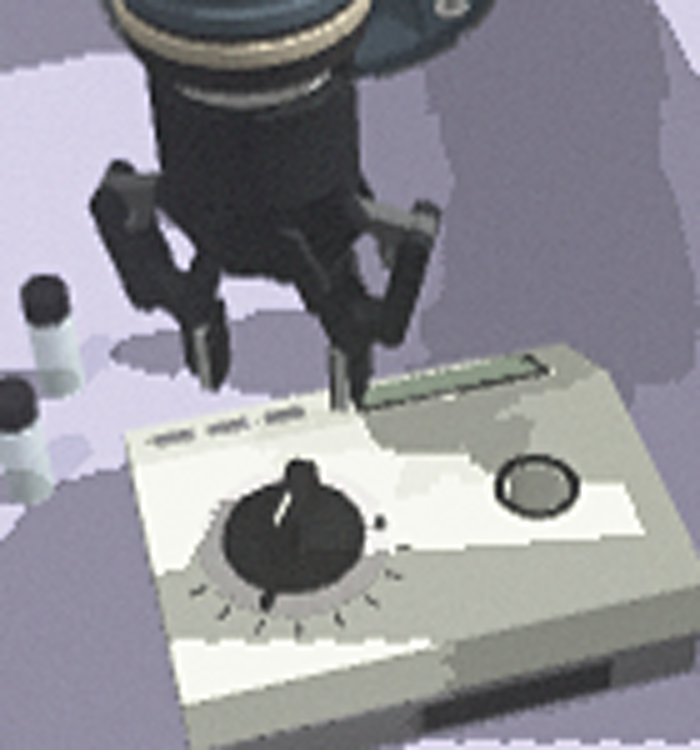

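View pics/top2.png

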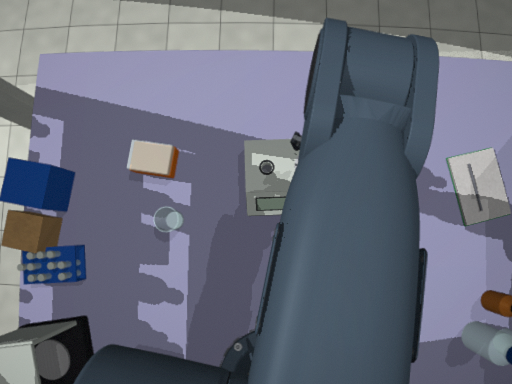

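```bash
python3 - <<'E'
from h import *
from cell import env
d=dict(np.load("pics/scene2.npz"))
for uv in [(211,196),(212,195),(213,194),(239,199),(240,199),(241,199),(238,196)]: print("s",uv,depthpts(d,[uv])[0].round(4))
d=dict(np.load("pics/wrist2.npz"))
for uv in [(206,232),(207,234),(200,240),(204,236),(306,232),(308,236),(310,240)]: print("w",uv,depthpts(d,[uv])[0].round(4))
s=env.read_state(); print(s["position"],R.from_quat(s["tcp_rot"]).as_matrix().round(3))
E
```

```text
s (211, 196) [ 0.5819 -0.1274  0.1821]
s (212, 195) [ 0.5823 -0.1251  0.1849]
s (213, 194) [ 0.5808 -0.1228  0.1859]
s (239, 199) [ 0.6057 -0.0723  0.1844]
s (240, 199) [ 0.6024 -0.0698  0.1805]
s (241, 199) [ 0.6044 -0.068   0.182 ]
s (238, 196) [ 0.6073 -0.0742  0.1952]
w (206, 232) [ 0.5621 -0.1131  0.1793]
w (207, 234) [ 0.5633 -0.1132  0.1793]
w (200, 240) [ 0.5615 -0.1146  0.1879]
w (204, 236) [ 0.5619 -0.1133  0.1838]
w (306, 232) [ 0.5838 -0.0653  0.1794]
w (308, 236) [ 0.5842 -0.0651  0.1835]
w (310, 240) [ 0.5841 -0.0649  0.188 ]
[ 0.58454815 -0.09570937  0.13379728] [[-0.908  0.418  0.001]
 [ 0.418  0.908 -0.   ]
 [-0.001  0.    -1.   ]]
```

```bash
python3 - <<'E'
from h import *
for k,uvs in ((2,[(206,232),(280,190),(300,215),(215,235),(255,190)]),(1,[(202,236),(308,236),(300,260),(301,180),(150,160)]),(0,[(165,242),(345,242),(150,270),(100,230),(250,280)])):
    d=dict(np.load(f"pics/wrist{k}.npz"))
    for uv in uvs: print(k,uv,depthpts(d,[uv])[0].round(4), d["depth"][uv[1],uv[0]])
d=dict(np.load("pics/scene0.npz"))
for uv in [(377,53),(420,50),(278,240),(200,300),(230,240)]: print("s",uv,depthpts(d,[uv])[0].round(4))
E
python3 -c "
from cell import env
for i in range(3): print(env.read_state()['position'])"
```

```text
2 (206, 232) [ 0.5621 -0.1131  0.1793] 0.14610632
2 (280, 190) [ 0.59   -0.0736  0.081 ] 0.24253102
2 (300, 215) [ 0.6219 -0.0666  0.0753] 0.25572553
2 (215, 235) [ 0.607  -0.1464  0.0767] 0.26047644
2 (255, 190) [ 0.5727 -0.0896  0.1088] 0.2132602
1 (202, 236) [ 0.5034 -0.0377  0.2651] 0.14218937
1 (308, 236) [0.5224 0.0127 0.2664] 0.14062072
1 (300, 260) [0.5367 0.0043 0.2627] 0.14915046
1 (301, 180) [0.5567 0.0291 0.0768] 0.3290525
1 (150, 160) [ 0.4717 -0.14    0.0454] 0.35395896
0 (165, 242) [0.1557 0.4293 0.2524] 0.13565493
0 (345, 242) [0.1877 0.5115 0.252 ] 0.13592038
0 (150, 270) [0.1566 0.4294 0.2746] 0.11473543
0 (100, 230) [ 0.2     0.2095 -0.0008] 0.41399696
0 (250, 280) [ 3.621e-01  3.883e-01 -2.000e-04] 0.43937552
s (377, 53) [-0.463   0.8023 -0.0642]
s (420, 50) [0.1423 0.5857 0.2309]
s (278, 240) [0.6451 0.0041 0.0755]
s (200, 300) [ 7.085e-01 -1.847e-01 -5.000e-04]
s (230, 240) [ 0.6218 -0.1001  0.076 ]
[ 0.58454815 -0.09570937  0.13379728]
[ 0.58454815 -0.09570937  0.13379728]
[ 0.58454815 -0.09570937  0.13379728]
```

```bash
python3 - <<'E'
from h import *
d=dict(np.load("pics/scene0.npz")); crop(d,350,0,450,75,7,"pics/s0c.png")
E
```

```text
(no output)
```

View pics/s0c.png

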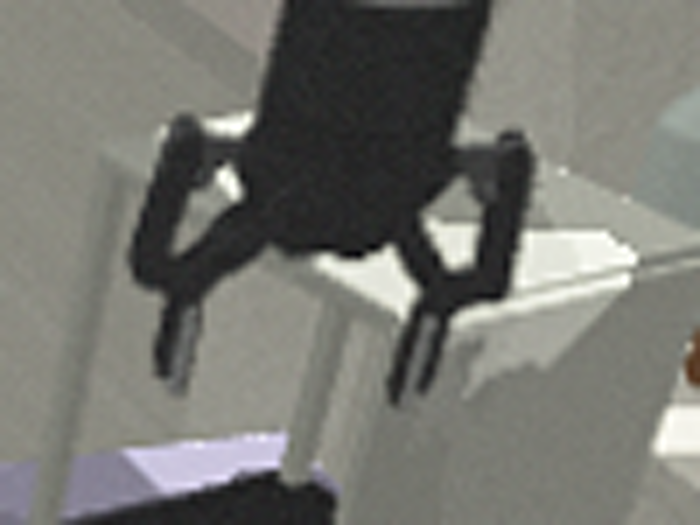

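```bash
python3 - <<'E'
from h import *
d=dict(np.load("pics/scene2.npz"))
for v in range(140,202,3): print(v,[tuple(depthpts(d,[(u,v)])[0].round(3)) for u in (212,222,228,240)])
E
```

```text
140 [(np.float64(0.611), np.float64(-0.114), np.float64(0.346)), (np.float64(0.616), np.float64(-0.097), np.float64(0.347)), (np.float64(0.614), np.float64(-0.087), np.float64(0.343)), (np.float64(0.6), np.float64(-0.063), np.float64(0.329))]
143 [(np.float64(0.616), np.float64(-0.115), np.float64(0.343)), (np.float64(0.621), np.float64(-0.098), np.float64(0.344)), (np.float64(0.62), np.float64(-0.088), np.float64(0.341)), (np.float64(0.602), np.float64(-0.064), np.float64(0.324))]
146 [(np.float64(0.615), np.float64(-0.116), np.float64(0.336)), (np.float64(0.621), np.float64(-0.099), np.float64(0.338)), (np.float64(0.619), np.float64(-0.088), np.float64(0.334)), (np.float64(0.602), np.float64(-0.064), np.float64(0.317))]
149 [(np.float64(0.615), np.float64(-0.116), np.float64(0.33)), (np.float64(0.622), np.float64(-0.099), np.float64(0.332)), (np.float64(0.619), np.float64(-0.089), np.float64(0.327)), (np.float64(0.603), np.float64(-0.065), np.float64(0.311))]
152 [(np.float64(0.616), np.float64(-0.117), np.float64(0.323)), (np.float64(0.621), np.float64(-0.1), np.float64(0.324)), (
[... 3315 characters left out ...]
loat64(-0.125), np.float64(0.188)), (np.float64(0.397), np.float64(-0.09), np.float64(-0.001)), (np.float64(0.401), np.float64(-0.073), np.float64(-0.001)), (np.float64(0.602), np.float64(-0.069), np.float64(0.195))]
197 [(np.float64(0.582), np.float64(-0.126), np.float64(0.179)), (np.float64(0.41), np.float64(-0.092), np.float64(0.0)), (np.float64(0.412), np.float64(-0.075), np.float64(-0.001)), (np.float64(0.604), np.float64(-0.07), np.float64(0.188))]
200 [(np.float64(0.415), np.float64(-0.12), np.float64(0.0)), (np.float64(0.42), np.float64(-0.093), np.float64(-0.002)), (np.float64(0.467), np.float64(-0.081), np.float64(0.044)), (np.float64(0.599), np.float64(-0.069), np.float64(0.174))]
```

apply_moves([
  [[0,0,-1.5],0,5],
  [[0,0,-1.5],0,5],
  [[0,0,-1],0,5],
  [[0,0,0],0,5],
  [[0,0,0],0,5],
])

```text
t: 3.05
position: [0.5845, -0.0961, 0.0933]
tcp_rot: [0.214, 0.977, 0.0, 0.0]
ft_force: [-0.2, 0.4, 0.6]
grip_width: 0.585
```

```bash
python3 snap.py 3 wrist scene;python3 - <<'E'
from h import *
d=dict(np.load("pics/wrist3.npz")); crop(d,130,180,380,384,3,"pics/w3c.png")
d=dict(np.load("pics/scene3.npz")); crop(d,170,120,310,270,5,"pics/s3c.png")
E
```

```text
[ 1.13054962 -0.14713968  0.72918332]
3.15 [ 0.58472451 -0.0962417   0.09345472] [-0.163  0.436  0.024  1.158 -0.     0.269] [0.023 0.022 0.012] [ 0.41 -0.18 -0.2 ]
```

View pics/w3c.png

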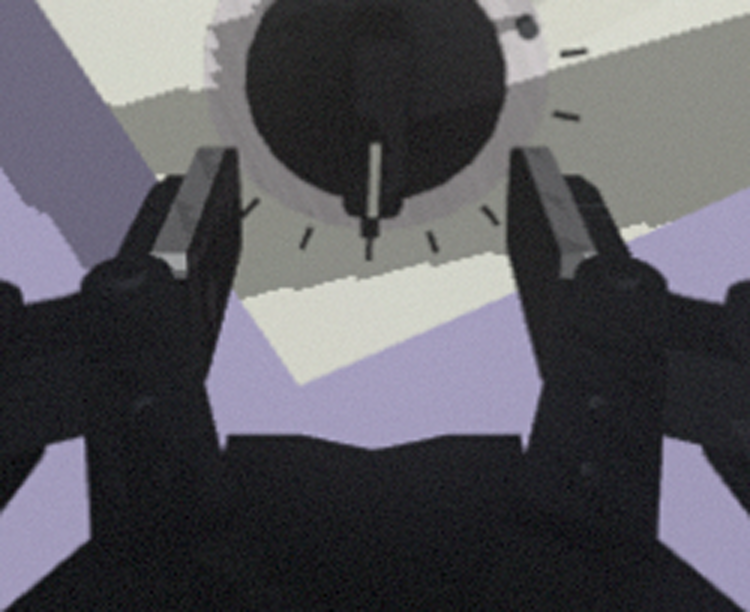

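View pics/s3c.png

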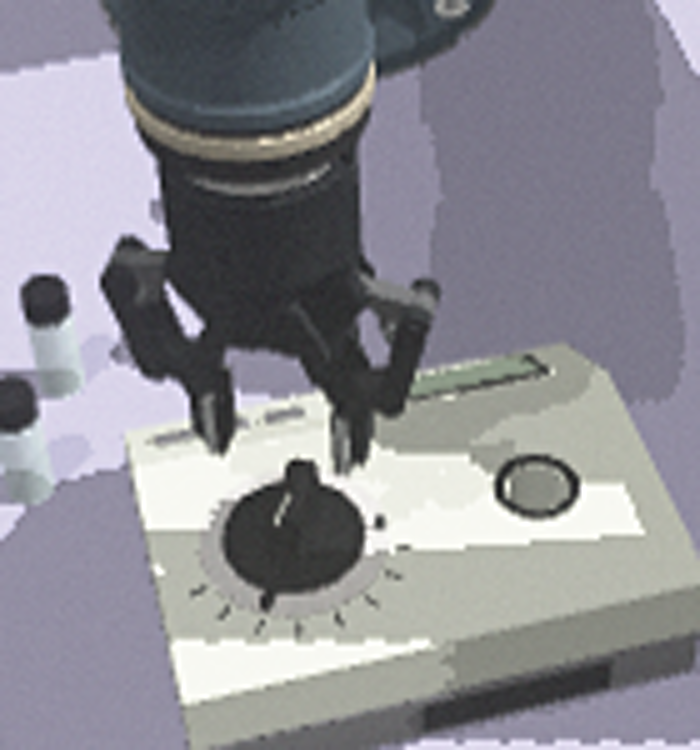

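The fingertips look about 35 mm higher than the reported TCP implies. I'll close the fingers here to test it: they will either grip the bar at 14 mm or shut fully.

apply_moves([
  [[0,0,0],0,1],
  [[0,0,0],0,1],
  [[0,0,0],0,1],
  [[0,0,0],0,1],
  [[0,0,0],0,1],
  [[0,0,0],0,1],
], newtons=20)

```text
t: 3.75
position: [0.5841, -0.0962, 0.0924]
tcp_rot: [0.214, 0.977, 0.0, -0.0]
ft_force: [-0.1, 0.1, -0.4]
grip_width: 0.12
```

```bash
python3 snap.py 4 wrist scene;python3 - <<'E'
from h import *
d=dict(np.load("pics/wrist4.npz")); crop(d,130,180,380,384,3,"pics/w4c.png")
for v in range(196,240,4): print(v,[depthpts(d,[(u,v)])[0].round(3).tolist() for u in (245,254,262)])
E
```

```text
[ 1.13054962 -0.14713968  0.72918332]
3.85 [ 0.58411568 -0.09619704  0.09237931] [-0.163  0.437  0.023  1.157 -0.     0.269] [ 0.022  0.037 -0.037] [ 0.76 -0.22  0.38]
196 [[0.573, -0.098, 0.081], [0.567, -0.088, 0.108], [0.569, -0.083, 0.109]]
200 [[0.576, -0.099, 0.081], [0.569, -0.089, 0.11], [0.571, -0.084, 0.11]]
204 [[0.579, -0.101, 0.081], [0.571, -0.09, 0.11], [0.574, -0.085, 0.109]]
208 [[0.582, -0.102, 0.08], [0.574, -0.091, 0.11], [0.576, -0.087, 0.109]]
212 [[0.584, -0.103, 0.081], [0.577, -0.092, 0.109], [0.579, -0.088, 0.109]]
216 [[0.587, -0.105, 0.082], [0.579, -0.093, 0.109], [0.581, -0.089, 0.109]]
220 [[0.581, -0.101, 0.106], [0.582, -0.095, 0.109], [0.583, -0.09, 0.11]]
224 [[0.583, -0.102, 0.107], [0.584, -0.096, 0.109], [0.586, -0.091, 0.109]]
228 [[0.572, -0.096, 0.138], [0.587, -0.097, 0.108], [0.588, -0.092, 0.11]]
232 [[0.572, -0.096, 0.142], [0.589, -0.098, 0.11], [0.592, -0.093, 0.109]]
236 [[0.574, -0.097, 0.142], [0.592, -0.099, 0.109], [0.595, -0.095, 0.108]]
```

View pics/w4c.png

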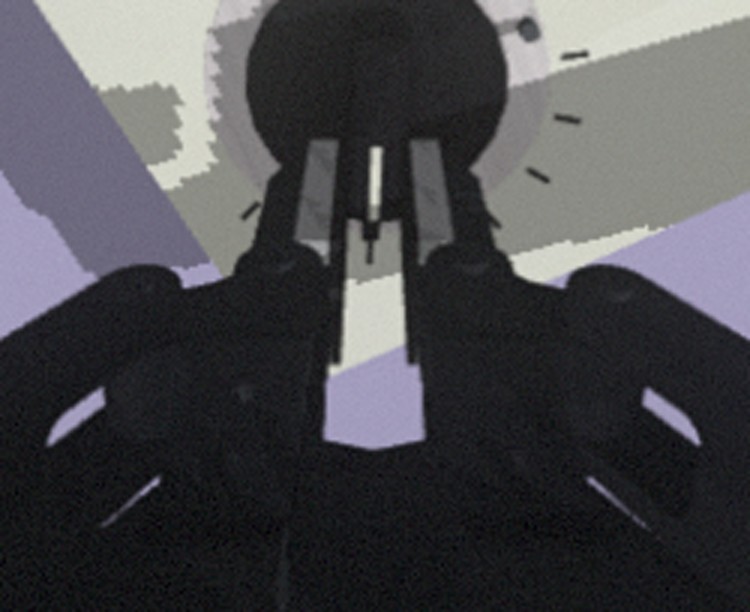

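The fingers closed to 10 mm, short of the bar, so the tips really are about 40 mm above the reported TCP. In x and y they agree. I'll treat the reported z as biased and work from images and force.

apply_moves([
  [[0,0,0],0,4],
  [[0,0,0],0,4],
  [[0,0,0],0,4],
  [[0,0,-1],0,4],
  [[0,0,-1],0,4],
  [[0,0,-1],0,4],
  [[0,0,-0.5],0,4],
  [[0,0,0],0,4],
])

```text
t: 4.65
position: [0.5834, -0.0961, 0.0562]
tcp_rot: [0.214, 0.977, -0.0, -0.001]
ft_force: [-0.0, 0.1, 0.2]
grip_width: 0.466
```

```bash
python3 snap.py 5 wrist scene;python3 - <<'E'
from h import *
d=dict(np.load("pics/wrist5.npz")); crop(d,130,180,380,384,3,"pics/w5c.png")
for v in range(224,240,2): print(v,[depthpts(d,[(u,v)])[0].round(3).tolist() for u in (211,213,215,295,297,299)])
d=dict(np.load("pics/scene5.npz")); crop(d,170,120,310,270,5,"pics/s5c.png")
E
```

```text
[ 1.13054962 -0.14713968  0.72918332]
4.75 [ 0.58413527 -0.09617882  0.0574202 ] [-0.163  0.457 -0.037  1.077  0.     0.269] [0.06  0.026 0.009] [ 1.39 -0.07 -0.45]
224 [[0.569, -0.118, 0.081], [0.569, -0.117, 0.082], [0.57, -0.116, 0.081], [0.59, -0.071, 0.081], [0.591, -0.07, 0.081], [0.591, -0.069, 0.081]]
226 [[0.57, -0.119, 0.082], [0.571, -0.118, 0.082], [0.571, -0.116, 0.082], [0.591, -0.072, 0.082], [0.593, -0.071, 0.081], [0.592, -0.069, 0.082]]
228 [[0.563, -0.112, 0.102], [0.565, -0.111, 0.101], [0.565, -0.11, 0.101], [0.583, -0.071, 0.101], [0.583, -0.07, 0.102], [0.583, -0.069, 0.102]]
230 [[0.564, -0.112, 0.104], [0.564, -0.111, 0.105], [0.565, -0.11, 0.104], [0.583, -0.071, 0.104], [0.584, -0.07, 0.103], [0.584, -0.069, 0.103]]
232 [[0.564, -0.112, 0.106], [0.564, -0.11, 0.106], [0.565, -0.11, 0.106], [0.582, -0.072, 0.106], [0.583, -0.071, 0.105], [0.583, -0.07, 0.107]]
234 [[0.564, -0.111, 0.108], [0.565, -0.11, 0.108], [0.565, -0.109, 0.109], [0.583, -0.072, 0.107], [0.583, -0.071, 0.107], [0.583, -0.07, 0.108]]
236 [[0.564, -0.111, 0.111], [0.565, -0.11, 0.11], [0.565, -0.109, 0.11], [0.582, -0.072, 0.11], [0.582, -0.071, 0.111], [0.583, -0.07, 0.11]]
238 [[0.564, -0.11, 0.114], [0.565, -0.11, 0.113], [0.566, -0.109, 0.112], [0.583, -0.072, 0.112], [0.583, -0.072, 0.112], [0.582, -0.071, 0.113]]
```

View pics/w5c.png

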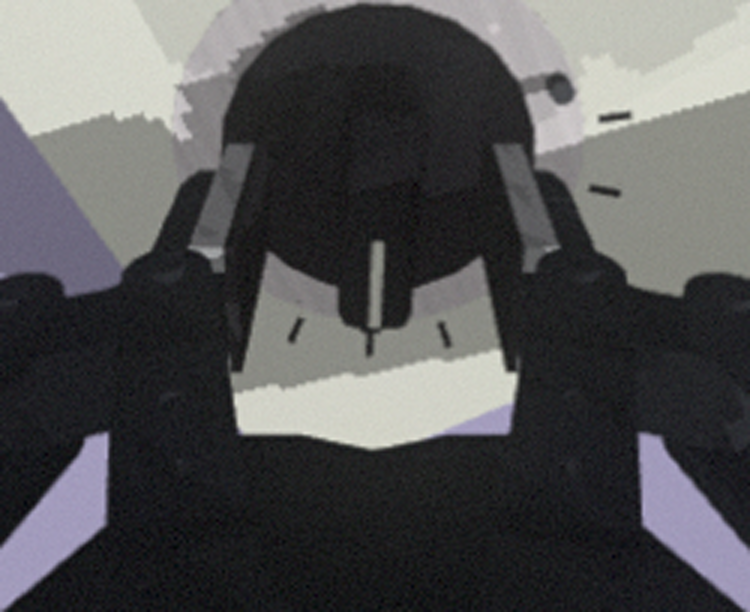

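View pics/s5c.png

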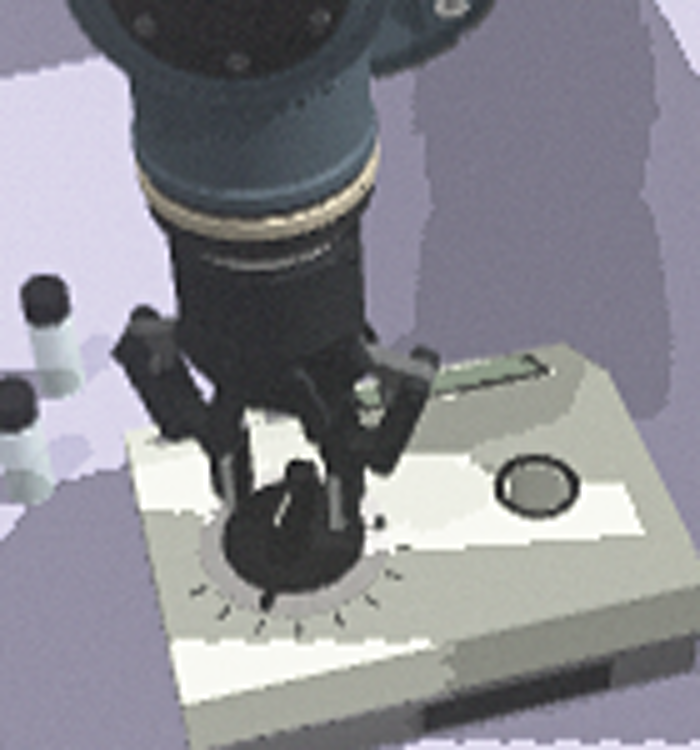

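apply_moves([
  [[0,-0.05,-0.6],0,4],
  [[0,-0.05,-0.7],0,4],
  [[0,0,0],0,4],
  [[0,0,0],0,1],
  [[0,0,0],0,0.8],
  [[0,0,0],0,0.8],
  [[0,0,0],0,0.8],
  [[0,0,0],0,0.8],
  [[0,0,0],0,0.8],
  [[0,0,0],0,0.8],
], newtons=40)

```text
t: 5.75
position: [0.5847, -0.0959, 0.0448]
tcp_rot: [0.214, 0.977, 0.001, 0.0]
ft_force: [2.2, 9.8, 0.1]
grip_width: 0.155
```

```bash
python3 snap.py 6 wrist scene;python3 - <<'E'
from h import *
d=dict(np.load("pics/wrist6.npz")); crop(d,130,180,380,384,3,"pics/w6c.png")
for v in range(216,240,2): print(v,[depthpts(d,[(u,v)])[0].round(3).tolist() for u in (237,240,243,265,268,271)])
E
```

```text
[ 1.13054962 -0.14713968  0.72918332]
5.85 [ 0.58476656 -0.09589166  0.0447834 ] [-0.164  0.466 -0.056  1.048  0.002  0.267] [ 1.749 -0.488 -0.253] [ 2.04  9.28 -0.66]
216 [[0.567, -0.098, 0.082], [0.568, -0.097, 0.081], [0.565, -0.093, 0.093], [0.568, -0.082, 0.096], [0.57, -0.081, 0.094], [0.576, -0.081, 0.082]]
218 [[0.569, -0.099, 0.081], [0.569, -0.097, 0.081], [0.564, -0.092, 0.097], [0.568, -0.082, 0.099], [0.569, -0.081, 0.098], [0.577, -0.081, 0.081]]
220 [[0.57, -0.1, 0.08], [0.57, -0.098, 0.082], [0.564, -0.092, 0.1], [0.568, -0.082, 0.102], [0.569, -0.081, 0.1], [0.578, -0.082, 0.081]]
222 [[0.571, -0.1, 0.081], [0.572, -0.098, 0.081], [0.564, -0.092, 0.103], [0.567, -0.082, 0.105], [0.569, -0.081, 0.102], [0.579, -0.082, 0.081]]
224 [[0.572, -0.1, 0.082], [0.573, -0.099, 0.081], [0.564, -0.092, 0.106], [0.568, -0.082, 0.105], [0.569, -0.081, 0.105], [0.581, -0.083, 0.081]]
226 [[0.571, -0.099, 0.087], [0.572, -0.098, 0.087], [0.564, -0.092, 0.107], [0.568, -0.082, 0.107], [0.569, -0.081, 0.106], [0.579, -0.083, 0.087]]
228 [[0.571, -0.099, 0.09], [0.572, -0.098, 0.089], [0.564, -0.092, 0.108], [0.568, -0.082, 0.109], [0.569, -0.081, 0.108], [0.579, -0.083, 0.089]]
230 [[0.57, -0.099, 0.093], [0.572, -0.098, 0.091], [0.565, -0.092, 0.108], [0.57, -0.083, 0.108], [0.57, -0.082, 0.108], [0.579, -0.083, 0.092]]
232 [[0.571, -0.099, 0.094], [0.572, -0.098, 0.094], [0.566, -0.093, 0.108], [0.57, -0.083, 0.109], [0.571, -0.082, 0.108], [0.579, -0.083, 0.094]]
234 [[0.57, -0.099, 0.098], [0.571, -0.097, 0.097], [0.567, -0.093, 0.109], [0.571, -0.084, 0.109], [0.572, -0.082, 0.109], [0.578, -0.083, 0.097]]
236 [[0.571, -0.099, 0.099], [0.572, -0.098, 0.098], [0.568, -0.093, 0.109], [0.572, -0.084, 0.109], [0.573, -0.083, 0.109], [0.578, -0.083, 0.1]]
238 [[0.572, -0.099, 0.1], [0.572, -0.098, 0.1], [0.569, -0.094, 0.108], [0.573, -0.085, 0.109], [0.575, -0.084, 0.107], [0.578, -0.083, 0.102]]
```

View pics/w6c.png

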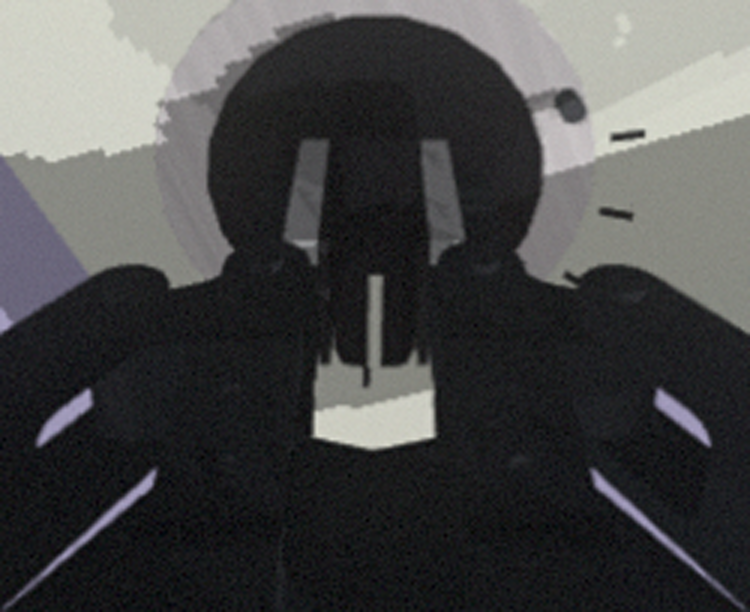

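apply_moves([
  [[0.05,0.12,0],0,0.8],
  [[0,0,0],0,0.8],
])

```text
t: 6.05
position: [0.5848, -0.0959, 0.0448]
tcp_rot: [0.214, 0.977, -0.0, 0.0]
ft_force: [-1.7, 1.9, 4.0]
grip_width: 0.157
```

apply_moves([
  [[0,0,0],0.1,0.8],
  [[0,0,0],0.1,0.8],
  [[0,0,0],0.1,0.8],
  [[0,0,0],0,0.8],
])

```text
t: 6.45
position: [0.5849, -0.096, 0.0448]
tcp_rot: [0.065, 0.998, -0.0, 0.0]
ft_force: [-2.7, 1.5, 3.8]
grip_width: 0.156
```

```bash
cat > st.py <<'E'
from cell import env
import numpy as np
s=env.read_state(); q=s["tcp_rot"]
yaw=2*np.arctan2(q[1],q[0])-np.pi/2   # jaw axis angle
b=(yaw-np.pi/2+np.pi/2)%np.pi-np.pi/2
print("t",round(s["t"],2),"pos",s["position"].round(4),"jaw",round(float(yaw),4),"F",s["ft_force"].round(2),"M",s["wrist_torque"].round(3),"w",round(s["grip_width"],3),"j6",s["joint_positions"][5].round(3),"q",q.round(4))
E
python3 st.py
```

```text
t 6.45 pos [ 0.5849 -0.096   0.0448] jaw 1.4408 F [-2.7   1.51  3.83] M [0.17  0.45  0.181] w 0.156 j6 -0.033 q [ 6.490e-02  9.979e-01 -0.000e+00  3.000e-04]
```

apply_moves([
  [[0,0,0],0.1,0.8],
  [[0,0,0],0.1,0.8],
  [[0,0,0],0.1,0.8],
  [[0,0,0],0.1,0.8],
  [[0,0,0],0.1,0.8],
  [[0,0,0],0.1,0.8],
  [[0,0,0],0.1,0.8],
  [[0,0,0],0.1,0.8],
  [[0,0,0],0.1,0.8],
  [[0,0,0],0.1,0.8],
  [[0,0,0],0.1,0.8],
  [[0,0,0],0,0.8],
])

```text
t: 7.65
position: [0.5852, -0.0965, 0.0448]
tcp_rot: [-0.465, 0.885, -0.001, 0.0]
ft_force: [1.2, -2.5, 2.7]
grip_width: 0.152
```

```bash
python3 st.py; python3 snap.py 7 scene;python3 - <<'E'
from h import *
d=dict(np.load("pics/scene7.npz")); crop(d,170,120,310,270,5,"pics/s7c.png")
E
```

```text
t 7.65 pos [ 0.5852 -0.0965  0.0448] jaw 2.5376 F [ 1.16 -2.51  2.73] M [-0.675 -0.447 -0.155] w 0.152 j6 -1.13 q [-4.648e-01  8.854e-01 -6.000e-04  3.000e-04]
[ 1.13054962 -0.14713968  0.72918332]
7.7 [ 0.58517719 -0.09644837  0.04478402] [-1.630e-01  4.670e-01 -5.500e-02  1.048e+00 -1.000e-03 -1.127e+00] [-0.783 -0.475 -0.146] [ 0.52 -3.38  3.83]
```

View pics/s7c.png

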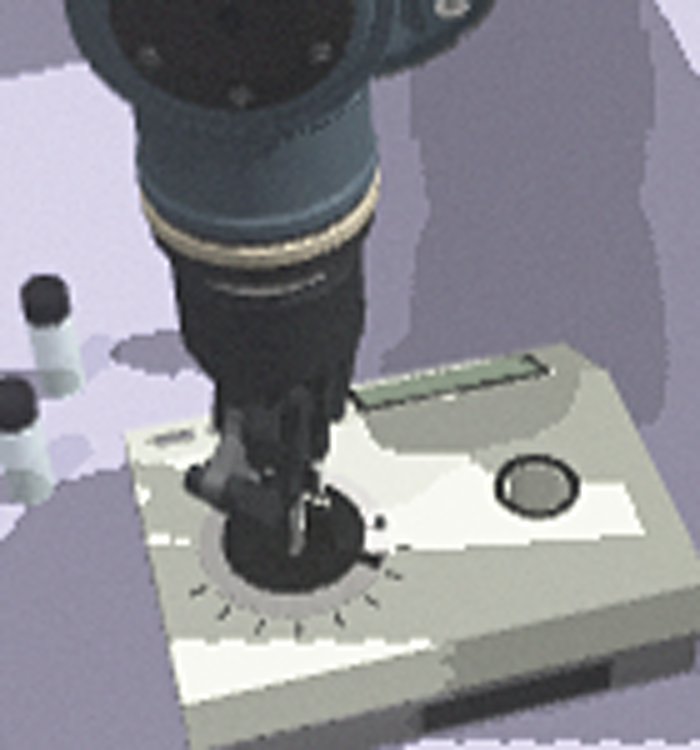

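apply_moves([
  [[0,0,0],0.08,0.8],
  [[0,0,0],0.08,0.8],
  [[0,0,0],0.08,0.8],
  [[0,0,0],0.06,0.8],
  [[0,0,0],0.02,0.8],
  [[0,0,0],0,0.8],
])

```text
t: 8.3
position: [0.5853, -0.0965, 0.0448]
tcp_rot: [-0.599, 0.801, -0.001, 0.0]
ft_force: [4.0, -5.2, 3.7]
grip_width: 0.155
```

```bash
python3 st.py
```

```text
t 8.3 pos [ 0.5853 -0.0965  0.0448] jaw 2.8547 F [ 4.   -5.19  3.69] M [-0.874 -0.752 -0.026] w 0.155 j6 -1.447 q [-5.988e-01  8.009e-01 -7.000e-04  3.000e-04]
```

apply_moves([
  [[0,0,0],0.015,0.8],
  [[0,0,0],0.015,0.8],
  [[0,0,0],0,0.8],
])

```text
t: 8.6
position: [0.5853, -0.0965, 0.0448]
tcp_rot: [-0.611, 0.792, -0.001, 0.0]
ft_force: [3.1, -3.8, 2.6]
grip_width: 0.155
```

```bash
python3 st.py
```

```text
t 8.6 pos [ 0.5853 -0.0965  0.0448] jaw 2.8842 F [ 3.08 -3.83  2.64] M [-0.901 -0.848 -0.173] w 0.155 j6 -1.476 q [-6.105e-01  7.920e-01 -7.000e-04  3.000e-04]
```

apply_moves([
  [[0,0,0],0.01,0.8],
  [[0,0,0],0.01,0.8],
  [[0,0,0],0,0.8],
])

```text
t: 8.9
position: [0.5853, -0.0965, 0.0447]
tcp_rot: [-0.618, 0.786, -0.001, 0.0]
ft_force: [2.8, -5.2, 3.2]
grip_width: 0.156
```

```bash
python3 st.py
```

```text
t 8.9 pos [ 0.5853 -0.0965  0.0447] jaw 2.9041 F [ 2.75 -5.16  3.2 ] M [-0.841 -0.838 -0.113] w 0.156 j6 -1.496 q [-6.184e-01  7.859e-01 -7.000e-04  3.000e-04]
```

apply_moves([
  [[0,0,0],0.01,0.8],
  [[0,0,0],0.01,0.8],
  [[0,0,0],0,0.8],
])

```text
t: 9.2
position: [0.5853, -0.0965, 0.0448]
tcp_rot: [-0.626, 0.78, -0.001, 0.0]
ft_force: [3.6, -4.4, 3.3]
grip_width: 0.155
```

```bash
python3 st.py
```

```text
t 9.2 pos [ 0.5853 -0.0965  0.0448] jaw 2.9242 F [ 3.59 -4.41  3.3 ] M [-0.88  -0.832 -0.046] w 0.155 j6 -1.516 q [-6.262e-01  7.797e-01 -7.000e-04  3.000e-04]
```

```bash
python3 snap.py 8 scene wrist;python3 - <<'E'
from h import *
d=dict(np.load("pics/scene8.npz")); crop(d,195,190,275,250,10,"pics/s8c.png")
d=dict(np.load("pics/wrist8.npz")); crop(d,150,170,400,340,3,"pics/w8c.png")
E
```

```text
[ 0.56844377 -0.17210597  0.22608496]
9.3 [ 0.58534795 -0.09646244  0.04476383] [-1.630e-01  4.670e-01 -5.500e-02  1.047e+00 -1.000e-03 -1.516e+00] [-0.863 -0.883 -0.099] [ 2.24 -4.2   2.51]
```

View pics/s8c.png

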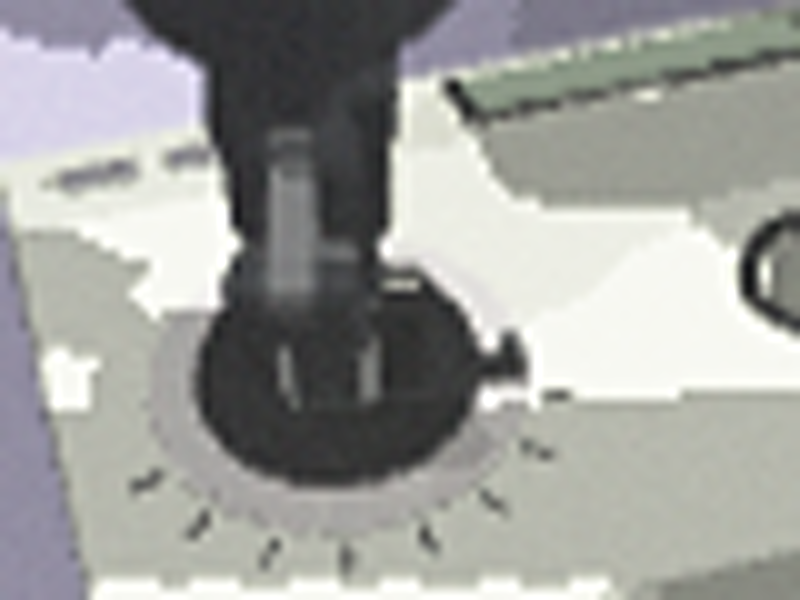

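View pics/w8c.png

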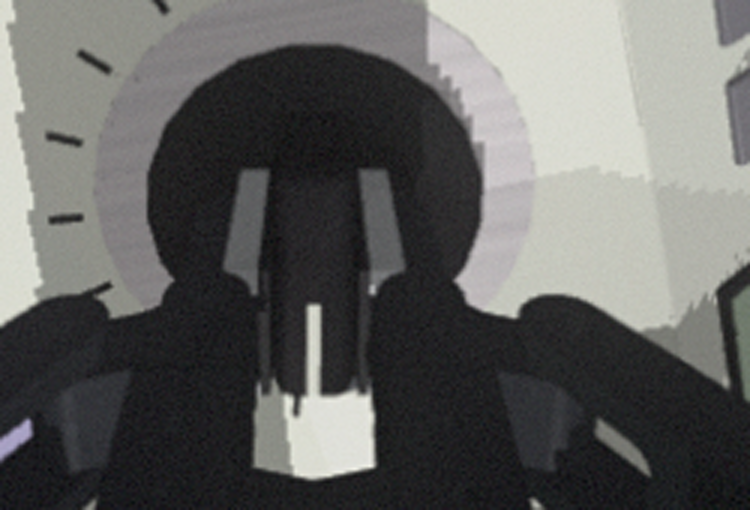

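apply_moves([
  [[0,0,0],0.008,0.8],
  [[0,0,0],0,0.8],
])

```text
t: 9.5
position: [0.5853, -0.0965, 0.0447]
tcp_rot: [-0.629, 0.777, -0.001, 0.0]
ft_force: [3.3, -5.0, 2.8]
grip_width: 0.157
```

```bash
python3 st.py
```

```text
t 9.5 pos [ 0.5853 -0.0965  0.0447] jaw 2.932 F [ 3.26 -5.    2.77] M [-0.935 -0.796 -0.029] w 0.157 j6 -1.524 q [-6.293e-01  7.772e-01 -7.000e-04  3.000e-04]
```

apply_moves([
  [[0,0,0],0.008,0.8],
  [[0,0,0],0,0.8],
])

```text
t: 9.7
position: [0.5854, -0.0965, 0.0448]
tcp_rot: [-0.632, 0.775, -0.001, 0.0]
ft_force: [3.4, -4.0, 3.0]
grip_width: 0.155
```

```bash
python3 st.py
```

```text
t 9.7 pos [ 0.5854 -0.0965  0.0448] jaw 2.94 F [ 3.43 -3.96  3.05] M [-0.889 -0.851 -0.069] w 0.155 j6 -1.532 q [-6.324e-01  7.747e-01 -7.000e-04  3.000e-04]
```

apply_moves([
  [[0,0,0],0.008,0.8],
  [[0,0,0],0,0.8],
])

```text
t: 9.9
position: [0.5854, -0.0965, 0.0447]
tcp_rot: [-0.635, 0.772, -0.001, 0.0]
ft_force: [3.3, -4.0, 2.6]
grip_width: 0.161
```

```bash
python3 st.py
```

```text
t 9.9 pos [ 0.5854 -0.0965  0.0447] jaw 2.9481 F [ 3.33 -3.95  2.65] M [-0.929 -0.918 -0.047] w 0.161 j6 -1.54 q [-6.355e-01  7.721e-01 -7.000e-04  3.000e-04]
```

apply_moves([
  [[0,0,0],0.008,0.8],
  [[0,0,0],0,0.8],
])

```text
t: 10.1
position: [0.5853, -0.0965, 0.0447]
tcp_rot: [-0.639, 0.77, -0.001, 0.0]
ft_force: [3.5, -4.9, 3.2]
grip_width: 0.156
```

```bash
python3 st.py;python3 snap.py 9 wrist;python3 - <<'E'
from h import *
d=dict(np.load("pics/wrist9.npz")); crop(d,210,220,300,320,6,"pics/w9c.png")
d=dict(np.load("pics/wrist6.npz")); crop(d,210,220,300,320,6,"pics/w6d.png")
a=cv2.imread("pics/w6d.png");b=cv2.imread("pics/w9c.png");cv2.imwrite("pics/cmp.png",cv2.resize(np.hstack([a,b]),(800,444)))
E
```

```text
t 10.1 pos [ 0.5853 -0.0965  0.0447] jaw 2.9561 F [ 3.49 -4.88  3.15] M [-0.878 -0.852 -0.045] w 0.156 j6 -1.548 q [-6.386e-01  7.696e-01 -7.000e-04  2.000e-04]
[ 0.57091683 -0.17260961  0.22608811]
10.15 [ 0.58536149 -0.09646474  0.04476735] [-1.630e-01  4.670e-01 -5.500e-02  1.047e+00 -1.000e-03 -1.548e+00] [-0.878 -0.877 -0.013] [ 3.41 -4.67  2.62]
```

View pics/cmp.png

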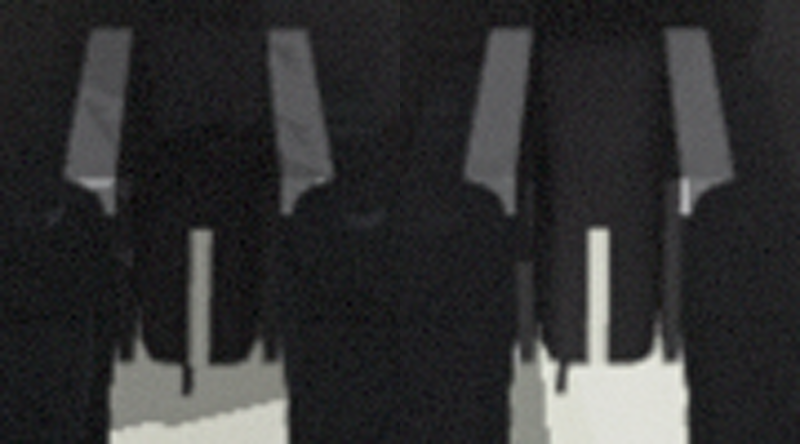

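apply_moves([
  [[0,0,0],0.01,0.8],
  [[0,0,0],0,0.8],
])

```text
t: 10.35
position: [0.5854, -0.0965, 0.0447]
tcp_rot: [-0.642, 0.766, -0.001, 0.0]
ft_force: [3.9, -5.0, 2.9]
grip_width: 0.159
```

```bash
python3 st.py
```

```text
t 10.35 pos [ 0.5854 -0.0965  0.0447] jaw 2.9662 F [ 3.94 -5.04  2.86] M [-0.876 -0.865 -0.059] w 0.159 j6 -1.558 q [-6.424e-01  7.663e-01 -8.000e-04  3.000e-04]
```

apply_moves([
  [[0,0,0],0.01,0.8],
  [[0,0,0],0,0.8],
])

```text
t: 10.55
position: [0.5854, -0.0964, 0.0448]
tcp_rot: [-0.646, 0.763, -0.001, 0.0]
ft_force: [3.8, -3.5, 3.0]
grip_width: 0.154
```

```bash
python3 st.py
```

```text
t 10.55 pos [ 0.5854 -0.0964  0.0448] jaw 2.9762 F [ 3.84 -3.53  2.99] M [-0.888 -0.842 -0.02 ] w 0.154 j6 -1.568 q [-6.463e-01  7.631e-01 -7.000e-04  3.000e-04]
```

apply_moves([
  [[0,0,0],0.01,0.8],
  [[0,0,0],0,0.8],
])

```text
t: 10.75
position: [0.5854, -0.0965, 0.0448]
tcp_rot: [-0.65, 0.76, -0.001, 0.0]
ft_force: [3.8, -4.3, 2.4]
grip_width: 0.156
```

```bash
python3 st.py; python3 snap.py 10 scene;python3 - <<'E'
from h import *
d=dict(np.load("pics/scene10.npz")); crop(d,195,190,275,250,10,"pics/s10c.png")
E
```

```text
t 10.75 pos [ 0.5854 -0.0965  0.0448] jaw 2.9861 F [ 3.78 -4.32  2.36] M [-0.853 -0.908 -0.108] w 0.156 j6 -1.578 q [-6.500e-01  7.599e-01 -8.000e-04  3.000e-04]
[ 1.13054962 -0.14713968  0.72918332]
10.8 [ 0.58537309 -0.09647363  0.04476312] [-1.630e-01  4.670e-01 -5.500e-02  1.047e+00 -1.000e-03 -1.578e+00] [-0.914 -0.901 -0.129] [ 3.16 -3.84  3.07]
```

View pics/s10c.png

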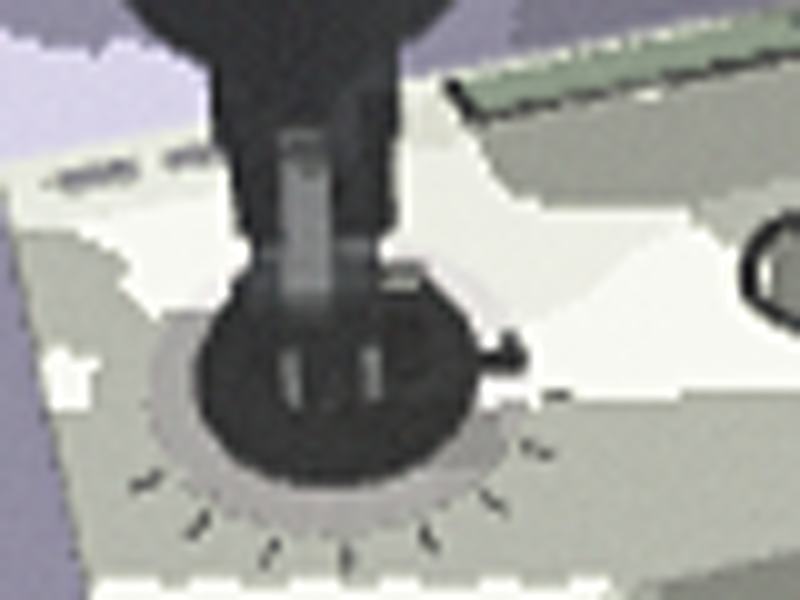

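apply_moves([
  [[0,0,0],0.006,0.8],
  [[0,0,0],0,0.8],
])

```text
t: 11.0
position: [0.5854, -0.0965, 0.0448]
tcp_rot: [-0.652, 0.758, -0.001, 0.0]
ft_force: [3.3, -4.3, 3.4]
grip_width: 0.157
```

```bash
python3 st.py
```

```text
t 11.0 pos [ 0.5854 -0.0965  0.0448] jaw 2.9919 F [ 3.25 -4.34  3.43] M [-0.869 -0.879 -0.208] w 0.157 j6 -1.584 q [-6.522e-01  7.580e-01 -8.000e-04  3.000e-04]
```

apply_moves([
  [[0,0,0],0.006,0.8],
  [[0,0,0],0,0.8],
])

```text
t: 11.2
position: [0.5854, -0.0965, 0.0448]
tcp_rot: [-0.654, 0.756, -0.001, 0.0]
ft_force: [4.3, -3.3, 3.6]
grip_width: 0.154
```

```bash
python3 st.py
```

```text
t 11.2 pos [ 0.5854 -0.0965  0.0448] jaw 2.9978 F [ 4.26 -3.27  3.61] M [-0.84  -0.901 -0.286] w 0.154 j6 -1.59 q [-6.545e-01  7.561e-01 -8.000e-04  3.000e-04]
```

apply_moves([
  [[0,0,0],0,0.8],
  [[0,0,0],0,0.8],
  [[0,0,0],0,0.8],
])

```text
t: 11.5
position: [0.5854, -0.0965, 0.0448]
tcp_rot: [-0.654, 0.756, -0.001, 0.0]
ft_force: [4.3, -4.0, 2.7]
grip_width: 0.156
```

```bash
python3 st.py;python3 snap.py 11 scene;python3 - <<'E'
from h import *
d=dict(np.load("pics/scene11.npz")); crop(d,195,190,275,250,10,"pics/s11c.png")
E
```

```text
t 11.5 pos [ 0.5854 -0.0965  0.0448] jaw 2.9976 F [ 4.26 -4.    2.71] M [-0.851 -0.878 -0.326] w 0.156 j6 -1.59 q [-6.544e-01  7.561e-01 -8.000e-04  3.000e-04]
[ 1.13054962 -0.14713968  0.72918332]
11.55 [ 0.58536722 -0.09645865  0.04474159] [-1.630e-01  4.670e-01 -5.500e-02  1.047e+00 -1.000e-03 -1.590e+00] [-0.846 -0.913 -0.327] [ 3.47 -4.83  3.8 ]
```

View pics/s11c.png

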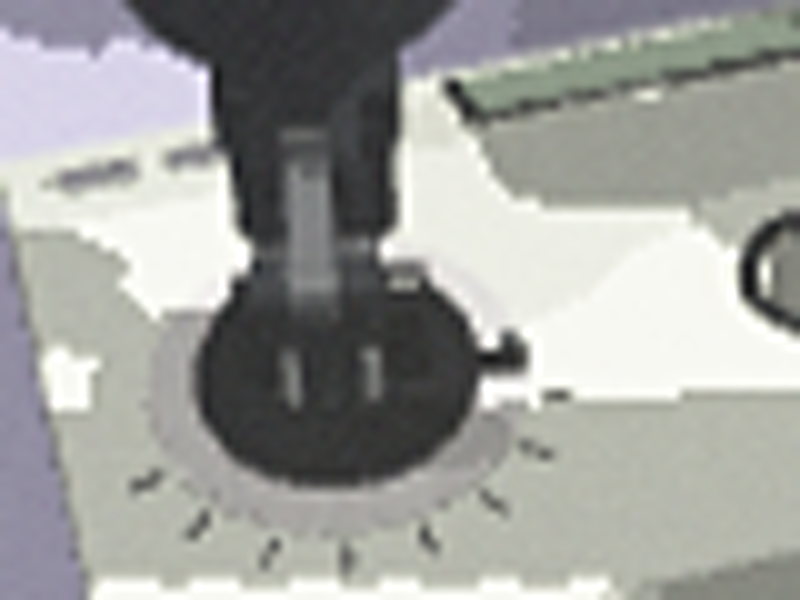

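apply_moves([
  [[0,0,0],-0.05,0.8],
  [[0,0,0],-0.1,0.8],
  [[0,0,0],-0.1,0.8],
  [[0,0,0],-0.1,0.8],
  [[0,0,0],-0.1,0.8],
  [[0,0,0],-0.1,0.8],
  [[0,0,0],-0.1,0.8],
  [[0,0,0],-0.1,0.8],
  [[0,0,0],-0.1,0.8],
  [[0,0,0],-0.1,0.8],
  [[0,0,0],-0.1,0.8],
  [[0,0,0],0,0.8],
])

```text
t: 12.75
position: [0.5849, -0.0963, 0.0448]
tcp_rot: [-0.186, 0.983, -0.0, 0.0]
ft_force: [0.1, -2.4, 5.2]
grip_width: 0.157
```

apply_moves([
  [[0,0,0],-0.1,0.8],
  [[0,0,0],-0.1,0.8],
  [[0,0,0],-0.1,0.8],
  [[0,0,0],-0.1,0.8],
  [[0,0,0],-0.064,0.8],
  [[0,0,0],0,0.8],
  [[0,0,0],0,0.8],
])

```text
t: 13.45
position: [0.5848, -0.096, 0.0447]
tcp_rot: [0.044, 0.999, -0.0, 0.0]
ft_force: [-0.4, -1.0, 6.2]
grip_width: 0.156
```

```bash
python3 st.py
```

```text
t 13.45 pos [ 0.5848 -0.096   0.0447] jaw 1.4837 F [-0.37 -1.02  6.2 ] M [-0.394 -0.067 -0.159] w 0.156 j6 -0.076 q [ 4.350e-02  9.991e-01 -1.000e-04  2.000e-04]
```

apply_moves([
  [[0,0,0],0,2],
  [[0,0,0],0,2.5],
  [[0,0,0],0,3],
  [[0,0,0],0,3],
  [[0,0,1],0,3],
  [[0,0,2],0,3],
  [[0,0,3],0,3],
  [[0,0,4],0,4],
  [[-2,0,4],0,4],
  [[-2,0,3],0,4],
  [[0,0,0],0,4],
])

```text
t: 14.55
position: [0.5449, -0.0963, 0.2199]
tcp_rot: [0.041, 0.999, -0.001, 0.003]
ft_force: [1.3, 0.1, 0.3]
grip_width: 0.465
```

```bash
python3 st.py;python3 snap.py 12 scene wrist;python3 - <<'E'
from h import *
d=dict(np.load("pics/scene12.npz")); crop(d,195,190,275,250,10,"pics/s12c.png")
E
```

```text
t 14.55 pos [ 0.5449 -0.0963  0.2199] jaw 1.4884 F [1.28 0.11 0.31] M [-0.044 -0.018 -0.037] w 0.465 j6 -0.093 q [ 4.120e-02  9.991e-01 -5.000e-04  3.400e-03]
[ 0.46673846 -0.0892109   0.39837763]
14.65 [ 0.54495222 -0.09603798  0.21562439] [-0.174  0.322  0.168  1.415  0.    -0.092] [ 0.005  0.008 -0.022] [-0.22  0.29 -0.83]
```

View pics/s12c.png

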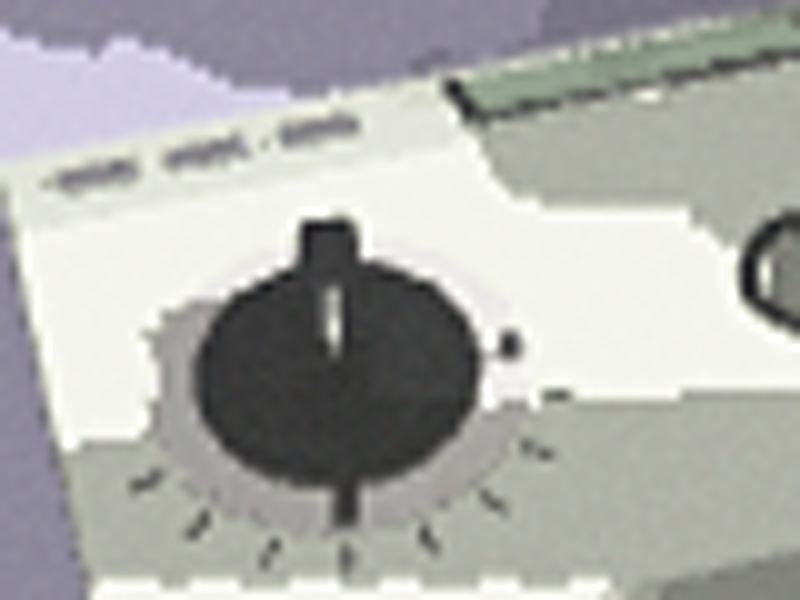

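View pics/wrist12.png

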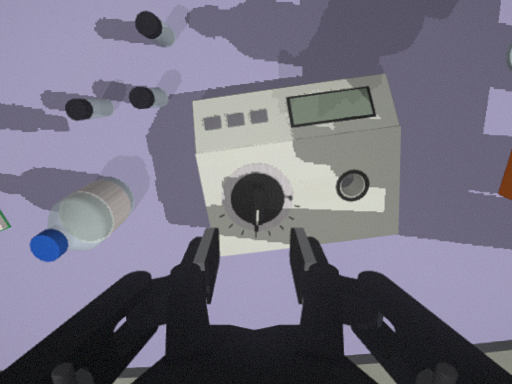

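```bash
python3 - <<'E'
from h import *
t=dict(np.load("pics/top0.npz"))
d=dict(np.load("pics/wrist12.npz")); s=dict(np.load("pics/scene0.npz"))
print("bottle cap top",plane(t,(403,158.5),.15),plane(d,(48,245),.15))
# vial cap tops: dark blobs
for n,dd in(("wrist",d),("top",t),("scene",s)):
    m=(dd["pixels"].max(2)<50).astype(np.uint8)
    if n=="wrist": m[150:]=0
    k,l,st,c=cv2.connectedComponentsWithStats(m)
    for i in range(1,k):
        if 12<st[i,4]<700 : 
            p=plane(dd,c[i],.066)[0]
            if .35<p[0]<.5 and -.35<p[1]<-.15: print(n,st[i],c[i].round(1),p.round(4),plane(dd,c[i],.072)[0].round(4),depthpts(dd,[c[i].round()])[0].round(3))
crop(d,60,80,180,130,6,"pics/w12v.png"); crop(s,125,190,185,240,12,"pics/s0v.png"); crop(t,335,200,405,260,10,"pics/t0v.png")
E
```

```text
bottle cap top [[ 0.594555   -0.31743511  0.15      ]] [[ 0.59283411 -0.31339138  0.15      ]]
wrist [136  12  25  27 314] [148.6  25.8] [ 0.384  -0.1965  0.066 ] [ 0.3855 -0.1946  0.072 ] [ 0.386 -0.194  0.073]
wrist [130  87  24  21 252] [142.3  97.2] [ 0.4562 -0.2174  0.066 ] [ 0.4563 -0.2151  0.072 ] [ 0.456 -0.216  0.071]
wrist [ 66 100  26  20 316] [ 79.3 108.9] [ 0.4621 -0.2946  0.066 ] [ 0.4622 -0.2909  0.072 ] [ 0.462 -0.292  0.071]
top [351 211  10   9  66] [355.7 215.3] [ 0.4556 -0.2186  0.066 ] [ 0.4553 -0.2172  0.072 ] [ 0.456 -0.218  0.07 ]
top [380 210  10   8  67] [384.4 213.5] [ 0.4617 -0.296   0.066 ] [ 0.4614 -0.2941  0.072 ] [ 0.46  -0.292  0.073]
top [343 239  10   9  65] [347.5 243.1] [ 0.382 -0.197  0.066] [ 0.3822 -0.1957  0.072 ] [ 0.382 -0.195  0.07 ]
```

View pics/w12v.png

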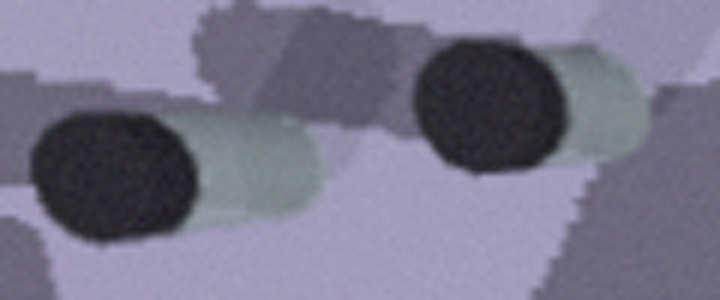

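View pics/s0v.png

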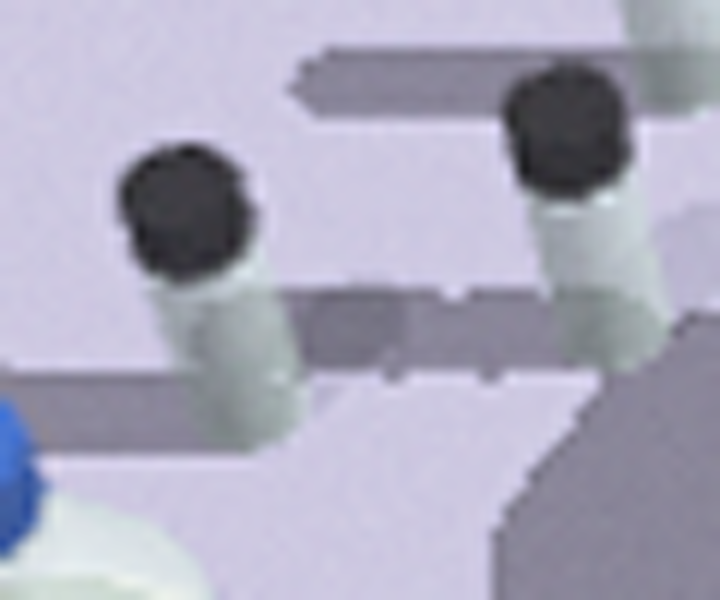

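View pics/t0v.png

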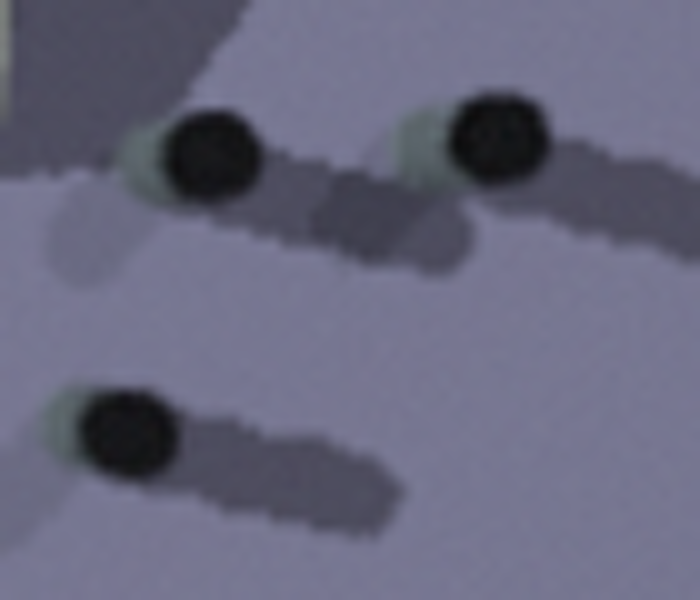

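apply_moves([
  [[-1.05,-2.4,0],0,5],
  [[-1.05,-2.4,0],0,5],
  [[-1.05,-2.5,0],0,5],
  [[-1.05,-2.5,0],0,5],
  [[-1.05,-2.5,0],0,5],
  [[-1.05,-2.5,0],0,5],
  [[-1.05,-2.5,0],0,5],
  [[-1,-2.4,0],0,5],
  [[0,0,-3.5],0,5],
  [[0,0,-3.5],0,5],
  [[0,0,-3.5],0,5],
  [[0,0,0],0,5],
])

```text
t: 15.85
position: [0.4583, -0.2912, 0.1045]
tcp_rot: [0.041, 0.999, 0.002, -0.004]
ft_force: [-0.5, 1.7, 0.8]
grip_width: 0.583
```

apply_moves([
  [[0,0,-2.5],0,5],
  [[0,0,-2],0,5],
  [[0,0,0],0,5],
  [[0,0,0],0,5],
])

```text
t: 16.25
position: [0.4616, -0.2931, 0.0656]
tcp_rot: [0.041, 0.999, -0.0, 0.0]
ft_force: [0.6, -0.4, -0.1]
grip_width: 0.585
```

```bash
python3 st.py;python3 snap.py 13 scene wrist;python3 - <<'E'
from h import *
d=dict(np.load("pics/scene13.npz")); crop(d,100,110,240,240,5,"pics/s13c.png")
d=dict(np.load("pics/wrist13.npz")); print(proj(d,[[.4615,-.293,.072]]))
E
```

```text
t 16.25 pos [ 0.4616 -0.2931  0.0656] jaw 1.4891 F [ 0.58 -0.41 -0.14] M [-0.019 -0.018 -0.022] w 0.585 j6 -0.484 q [ 4.080e-02  9.992e-01 -1.000e-04  1.000e-04]
[ 0.38412088 -0.28644902  0.24720906]
16.35 [ 0.46201679 -0.29346724  0.06606521] [-0.566  0.363 -0.157  1.049 -0.    -0.484] [0.002 0.007 0.026] [-0.13  0.35  0.34]
[[254.10078258 216.65699117]]
```

View pics/s13c.png

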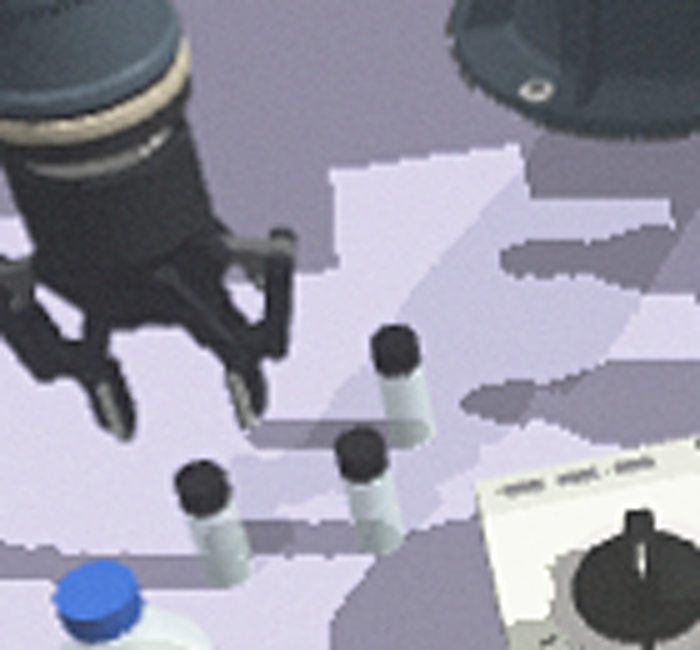

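View pics/wrist13.png

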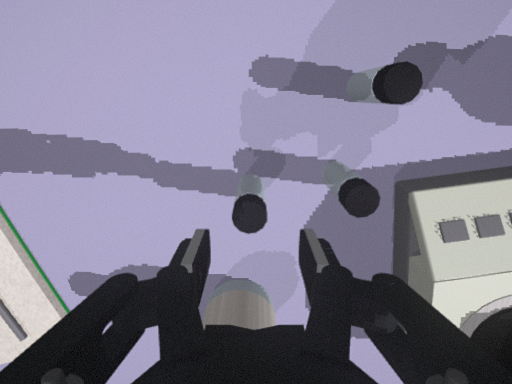

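```bash
python3 - <<'E'
from h import *
d=dict(np.load("pics/wrist13.npz"))
m=(d["pixels"].max(2)<50).astype(np.uint8); m[232:]=0
k,l,st,c=cv2.connectedComponentsWithStats(m)
for i in range(1,k):
    if st[i,4]>100: print(st[i],c[i].round(1),plane(d,c[i],.07)[0].round(4),depthpts(d,[c[i].round()])[0].round(4))
Z=d["depth"]
# top-face points of cap
ys,xs=np.mgrid[190:235,228:272]; P=depthpts(d,np.c_[xs.ravel(),ys.ravel()])
s=P[(abs(P[:,2]-.0715)<.003)]; print(len(s),s[:,:2].min(0),s[:,:2].max(0),(s[:,:2].min(0)+s[:,:2].max(0))/2,np.median(s,0))
for v in range(228,240,2): print(v,[depthpts(d,[(u,v)])[0].round(3).tolist() for u in (203,205,303,305)])
E
```

```text
[ 373   62   49   42 1525] [396.8  82.4] [ 0.3817 -0.2     0.07  ] [ 0.3814 -0.2006  0.0714]
[339 178  40  39 955] [357.4 197. ] [ 0.4536 -0.222   0.07  ] [ 0.4527 -0.2231  0.0723]
[233 195  32  27 290] [245.3 204.3] [ 0.4528 -0.2983  0.07  ] [ 0.4515 -0.2983  0.0727]
936 [ 0.44925744 -0.30849145] [ 0.47386114 -0.28424946] [ 0.46155929 -0.29637046] [ 0.46077869 -0.2962222   0.07159651]
228 [[0.501, -0.347, 0.0], [0.501, -0.345, 0.0], [0.509, -0.249, -0.0], [0.509, -0.247, 0.001]]
230 [[0.449, -0.319, 0.113], [0.449, -0.318, 0.113], [0.453, -0.266, 0.113], [0.453, -0.265, 0.113]]
232 [[0.449, -0.319, 0.116], [0.449, -0.318, 0.116], [0.453, -0.267, 0.116], [0.453, -0.265, 0.116]]
234 [[0.448, -0.318, 0.119], [0.449, -0.317, 0.118], [0.453, -0.267, 0.118], [0.453, -0.266, 0.118]]
236 [[0.449, -0.318, 0.119], [0.449, -0.317, 0.119], [0.454, -0.267, 0.119], [0.453, -0.266, 0.12]]
238 [[0.449, -0.318, 0.123], [0.449, -0.317, 0.121], [0.455, -0.267, 0.119], [0.453, -0.267, 0.122]]
```

apply_moves([
  [[0,-0.33,0],0,5],
  [[0,0,-1.5],0,5],
  [[0,0,-1.5],0,5],
  [[0,0,-1.5],0,5],
  [[0,0,-1.3],0,5],
  [[0,0,-1],0,5],
  [[0,0,0],0,5],
  [[0,0,0],0,5],
])

```text
t: 17.15
position: [0.4613, -0.2964, -0.0032]
tcp_rot: [0.041, 0.999, -0.0, 0.0]
ft_force: [0.2, -0.7, 0.4]
grip_width: 0.585
```

```bash
python3 st.py;python3 snap.py 14 scene wrist;python3 - <<'E'
from h import *
d=dict(np.load("pics/scene14.npz")); crop(d,100,110,240,240,5,"pics/s14c.png")
d=dict(np.load("pics/wrist14.npz")); 
for v in range(226,240,2): print(v,[depthpts(d,[(u,v)])[0].round(3).tolist() for u in (203,205,303,305)])
E
```

```text
t 17.15 pos [ 0.4613 -0.2964 -0.0032] jaw 1.489 F [ 0.2  -0.73  0.37] M [-0.023 -0.02  -0.026] w 0.585 j6 -0.489 q [ 4.090e-02  9.992e-01 -1.000e-04  1.000e-04]
[ 0.38381011 -0.28965014  0.1782495 ]
17.25 [ 0.46158645 -0.2965894  -0.00288925] [-0.571  0.425 -0.253  0.892 -0.    -0.489] [-0.031 -0.033 -0.007] [-0.19  0.13  0.17]
226 [[0.466, -0.333, 0.001], [0.467, -0.331, -0.0], [0.472, -0.263, 0.001], [0.473, -0.261, -0.001]]
228 [[0.469, -0.333, -0.001], [0.469, -0.332, -0.0], [0.474, -0.263, -0.0], [0.474, -0.261, -0.0]]
230 [[0.448, -0.322, 0.044], [0.448, -0.321, 0.045], [0.452, -0.269, 0.045], [0.452, -0.268, 0.045]]
232 [[0.448, -0.322, 0.047], [0.449, -0.321, 0.046], [0.452, -0.27, 0.047], [0.453, -0.269, 0.046]]
234 [[0.448, -0.322, 0.049], [0.449, -0.321, 0.049], [0.453, -0.27, 0.049], [0.452, -0.269, 0.05]]
236 [[0.448, -0.321, 0.052], [0.449, -0.32, 0.051], [0.454, -0.27, 0.049], [0.453, -0.269, 0.051]]
238 [[0.449, -0.321, 0.053], [0.449, -0.32, 0.052], [0.455, -0.27, 0.049], [0.453, -0.27, 0.053]]
```

View pics/s14c.png

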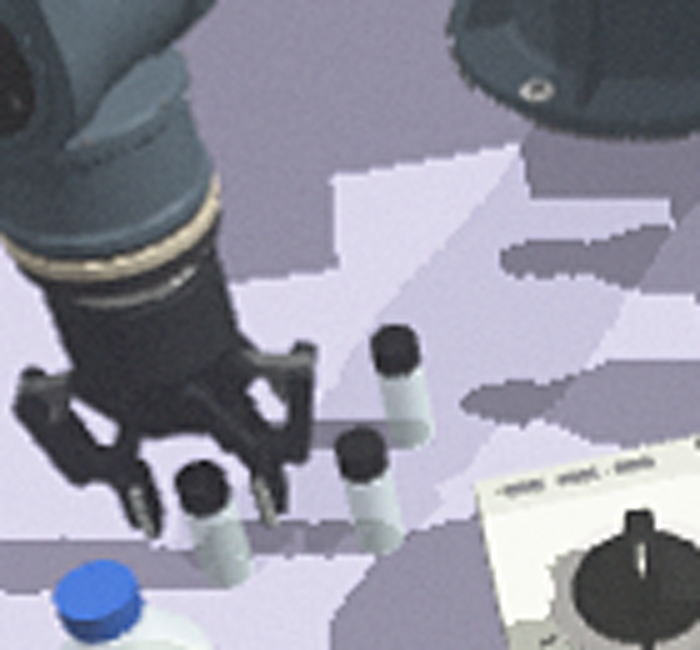

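View pics/wrist14.png

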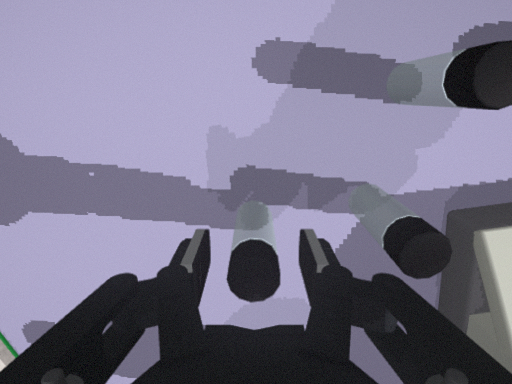

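The vial sits centred between the pads at column 254, with the tips at z≈0.043. I'll close gently.

apply_moves([
  [[0,0,0],0,3],
  [[0,0,0],0,2.5],
  [[0,0,0],0,2],
  [[0,0,0],0,2],
  [[0,0,0],0,2],
  [[0,0,0],0,2],
  [[0,0,0],0,2],
], newtons=25)

```text
t: 17.95
position: [0.4615, -0.2965, -0.0032]
tcp_rot: [0.041, 0.999, -0.0, 0.0]
ft_force: [-1.2, 0.6, 7.1]
grip_width: 0.291
```

```bash
python3 st.py
```

```text
t 17.95 pos [ 0.4615 -0.2965 -0.0032] jaw 1.4889 F [-1.19  0.57  7.05] M [ 0.027  0.139 -0.024] w 0.291 j6 -0.489 q [ 4.090e-02  9.992e-01 -2.000e-04  4.000e-04]
```

apply_moves([
  [[0,0,0.5],0,2],
  [[0,0,1.5],0,2],
  [[0,0,3],0,2],
  [[0,0,3],0,2],
  [[0,0,3],0,2],
  [[0,0,1],0,2],
  [[0,0,0],0,2],
])

```text
t: 18.65
position: [0.4619, -0.2967, 0.1177]
tcp_rot: [0.041, 0.999, -0.001, 0.001]
ft_force: [-0.5, 0.2, -1.0]
grip_width: 0.284
```

```bash
python3 st.py; python3 snap.py 15 wrist
python3 - <<'E'
from h import *
d=dict(np.load("pics/wrist12.npz")); crop(d,320,155,390,215,10,"pics/w12w.png")
E
```

```text
t 18.65 pos [ 0.4619 -0.2967  0.1177] jaw 1.489 F [-0.46  0.23 -1.04] M [-0.014 -0.008  0.017] w 0.284 j6 -0.489 q [ 4.090e-02  9.992e-01 -6.000e-04  1.000e-03]
[ 0.38392266 -0.28969291  0.29878836]
18.7 [ 0.46118938 -0.29631568  0.1162322 ] [-0.571  0.336 -0.064  1.171 -0.    -0.489] [ 0.006 -0.019 -0.027] [-0.04  0.97 -1.78]
```

View pics/wrist15.png

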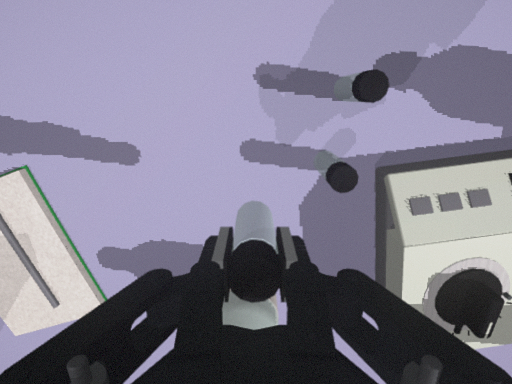

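View pics/w12w.png

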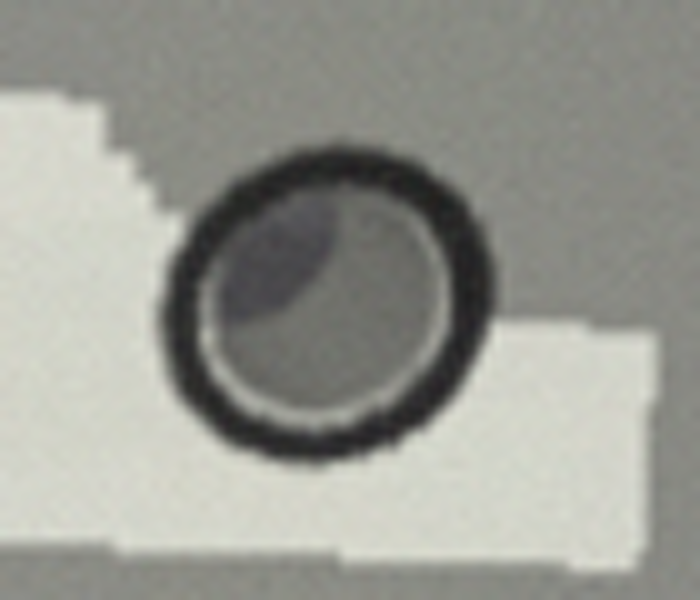

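apply_moves([
  [[1.17,3.17,0],0,2],
  [[1.17,3.17,0],0,2],
  [[1.17,3.17,0],0,2],
  [[1.17,3.17,0],0,2],
  [[1.17,3.17,0],0,2],
  [[1.17,3.17,0],0,2],
  [[1.17,3.17,0],0,2],
  [[1.17,3.17,0],0,2],
  [[1.17,3.17,0],0,2],
  [[1.17,3.17,0],0,2],
  [[0,0,0],0,2],
  [[0,0,0],0,2],
])

```text
t: 19.9
position: [0.5773, 0.0212, 0.1146]
tcp_rot: [0.04, 0.999, -0.0, -0.001]
ft_force: [0.8, -0.4, -0.4]
grip_width: 0.288
```

```bash
python3 st.py; python3 snap.py 16 wrist scene
python3 - <<'E'
from h import *
d=dict(np.load("pics/wrist16.npz")); crop(d,180,130,330,280,5,"pics/w16c.png")
print(proj(d,[[.5785,.0206,.076]]))
d=dict(np.load("pics/scene16.npz")); crop(d,200,120,340,260,5,"pics/s16c.png")
E
```

```text
t 19.9 pos [0.5773 0.0212 0.1146] jaw 1.4904 F [ 0.81 -0.42 -0.38] M [0.045 0.053 0.01 ] w 0.288 j6 0.117 q [ 4.020e-02  9.992e-01 -2.000e-04 -1.300e-03]
[ 1.13054962 -0.14713968  0.72918332]
20.0 [0.57734673 0.02010529 0.11539139] [ 0.035  0.398  0.024  1.199 -0.     0.117] [-0.046  0.018  0.054] [ 0.21 -0.45  0.19]
[[253.1353503 197.0054858]]
```

View pics/w16c.png

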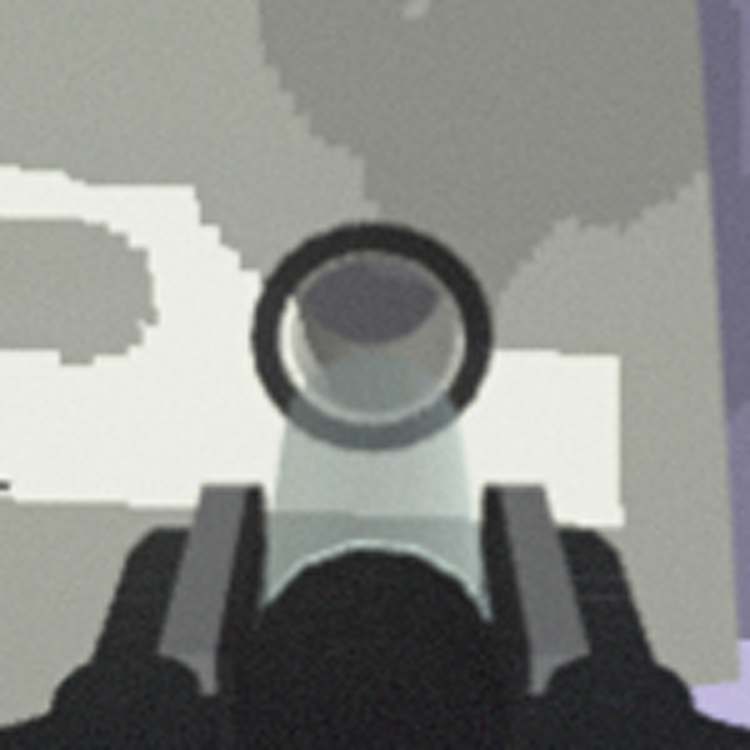

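View pics/s16c.png

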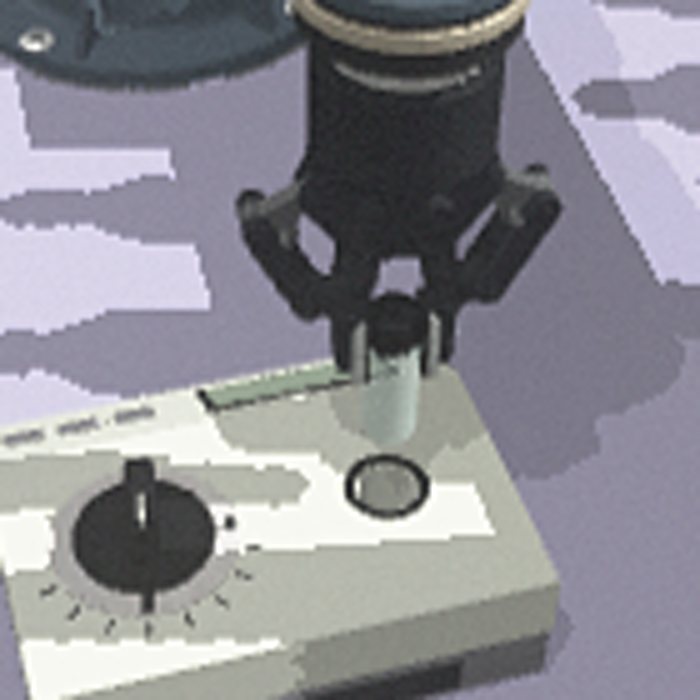

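```bash
python3 - <<'E'
from h import *
d=dict(np.load("pics/wrist16.npz"))
crop(d,200,220,310,330,6,"pics/w16d.png")
uv=[(180+372/5-.4,130+337/5-.4)]
print("well",plane(d,uv,.076))
ys,xs=np.mgrid[232:330,225:285]; P=depthpts(d,np.c_[xs.ravel(),ys.ravel()])
for v in range(236,330,8): print(v,[depthpts(d,[(u,v)])[0].round(4).tolist() for u in (240,254,268)])
s=P[(P[:,2]<.193)&(P[:,2]>.184)&(abs(P[:,0]-.578)<.02)]
print(np.histogram(P[:,2],bins=np.arange(.1,.26,.005)))
print(len(s),s.min(0),s.max(0),np.median(s,0))
E
```

```text
well [[0.57855221 0.02132285 0.076     ]]
236 [[0.5676, 0.015, 0.1656], [0.5665, 0.0225, 0.1688], [0.5686, 0.0296, 0.1658]]
244 [[0.5671, 0.0156, 0.1749], [0.5659, 0.0225, 0.1781], [0.5689, 0.0292, 0.1737]]
252 [[0.5675, 0.0158, 0.1817], [0.566, 0.0225, 0.1852], [0.5684, 0.0289, 0.1819]]
260 [[0.5669, 0.0163, 0.1896], [0.5675, 0.0224, 0.1894], [0.5682, 0.0285, 0.189]]
268 [[0.5709, 0.0159, 0.1897], [0.5715, 0.0221, 0.1894], [0.5721, 0.0283, 0.1893]]
276 [[0.5752, 0.0155, 0.1894], [0.5756, 0.0218, 0.1895], [0.576, 0.028, 0.1898]]
284 [[0.5796, 0.0151, 0.1893], [0.5801, 0.0214, 0.1892], [0.5801, 0.0278, 0.1899]]
292 [[0.5838, 0.0147, 0.1895], [0.5844, 0.0211, 0.1893], [0.5853, 0.0275, 0.1888]]
300 [[0.745, -0.0102, -0.0004], [0.5882, 0.0208, 0.1901], [0.748, 0.0258, -0.0006]]
308 [[0.7573, -0.0114, 0.0001], [0.7598, 0.0067, -0.0011], [0.7604, 0.025, -0.0001]]
316 [[0.7702, -0.0126, 0.0003], [0.7723, 0.0058, -0.0005], [0.7728, 0.0242, 0.0005]]
324 [[0.7833, -0.0139, 0.0004], [0.7859, 0.0047, -0.0008], [0.7875, 0.0234, -0.0009]]
(array([   0,    0,    0,    0,    0,    0,    0,    0,    1,    1,   31,
         41,  137,  285,  318,  332,  346, 1924,  600,    0,    0,    0,
          0,    0,    0,  184,    0,    0,    0,    0,    0]), array([0.1  , 0.105, 0.11 , 0.115, 0.12 , 0.125, 0.13 , 0.135, 0.14 ,
       0.145, 0.15 , 0.155, 0.16 , 0.165, 0.17 , 0.175, 0.18 , 0.185,
       0.19 , 0.195, 0.2  , 0.205, 0.21 , 0.215, 0.22 , 0.225, 0.23 ,
       0.235, 0.24 , 0.245, 0.25 , 0.255]))
2610 [0.56495692 0.00748082 0.18400962] [0.59055998 0.03615486 0.19224986] [0.5760241  0.0220282  0.18946064]
```

View pics/w16d.png

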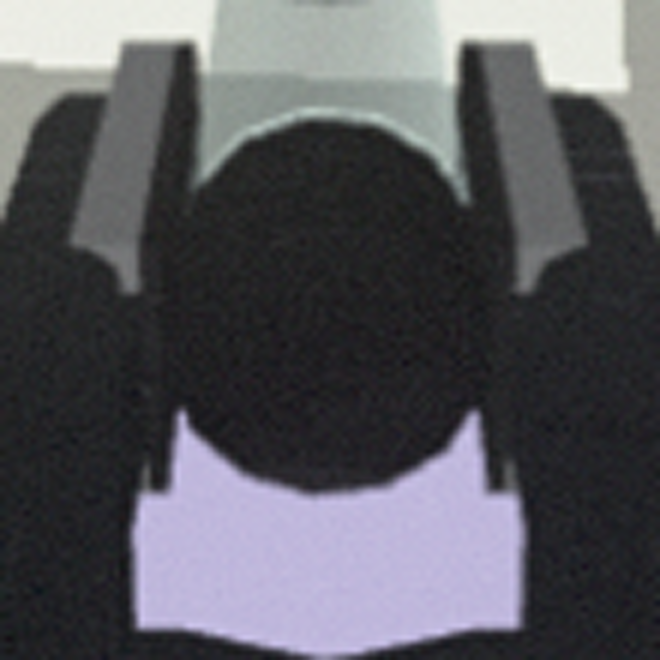

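apply_moves([
  [[0.1,0,0],0,2],
  [[0,0,-1.2],0,2],
  [[0,0,-1.2],0,2],
  [[0,0,-1.1],0,2],
  [[0,0,0],0,2],
  [[0,0,0],0,2],
])

```text
t: 20.6
position: [0.5788, 0.0207, 0.081]
tcp_rot: [0.041, 0.999, -0.0, -0.0]
ft_force: [-0.3, 0.5, 0.0]
grip_width: 0.286
```

```bash
python3 st.py; python3 snap.py 17 wrist scene
python3 - <<'E'
from h import *
d=dict(np.load("pics/wrist17.npz")); crop(d,190,180,320,300,5,"pics/w17c.png")
d=dict(np.load("pics/scene17.npz")); crop(d,240,160,310,230,9,"pics/s17c.png")
E
```

```text
t 20.6 pos [0.5788 0.0207 0.081 ] jaw 1.489 F [-0.29  0.55  0.01] M [-0.023 -0.026  0.009] w 0.286 j6 0.118 q [ 4.090e-02  9.992e-01 -0.000e+00 -4.000e-04]
[ 1.13054962 -0.14713968  0.72918332]
20.7 [0.57941924 0.02073448 0.08177668] [ 0.036  0.417 -0.034  1.119 -0.     0.118] [-0.09  -0.059  0.03 ] [-0.3  -0.08 -0.11]
```

View pics/w17c.png

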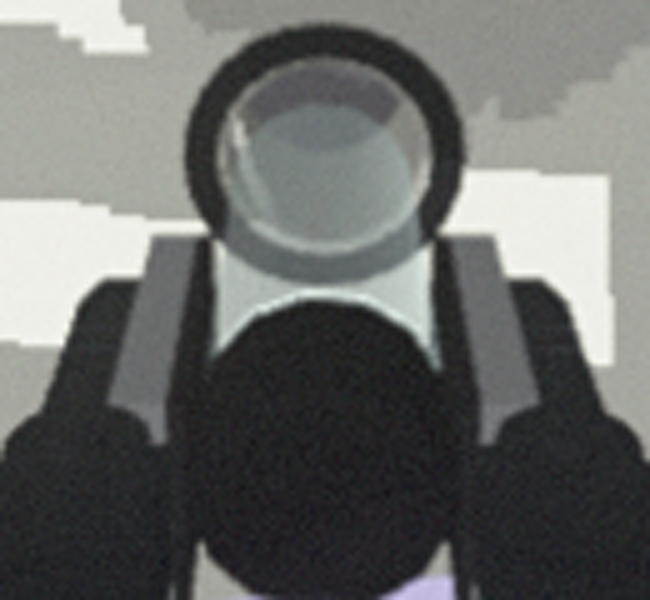

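View pics/s17c.png

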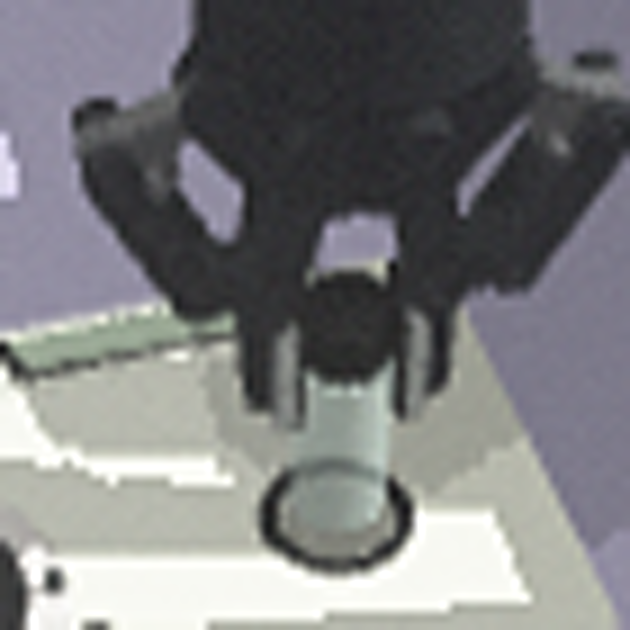

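```bash
python3 - <<'E'
from h import *
d=dict(np.load("pics/wrist17.npz")); s=dict(np.load("pics/scene17.npz"))
a=np.linspace(0,2*np.pi,73)
def ring(c,r,z): return np.c_[c[0]+r*np.cos(a),c[1]+r*np.sin(a),0*a+z]
# well hole centre from ring outer bounds in w17c
g=(d["pixels"].max(2))
u0,u1=190+185/5-.4,190+463/5-.4
print("ring mid col",(u0+u1)/2)
P=depthpts(d,np.array([(254,v) for v in range(225,310,2)])); t=P[abs(P[:,2]-np.median(P[P[:,2]>.145][:,2]))<.002]
print("cap x range",t[:,0].min(),t[:,0].max(),"z",np.median(t[:,2]))
F=P[(P[:,2]>.12)&(P[:,2]<.15)]; print("front face x",F[:,0],F[:,2])
for nm,dd in(("w",d),("s",s)):
  for c in ((.5785,.0206),(.5785,.0213)):
    for r,z in ((.014,.076),(.0125,.083)):
        q=proj(dd,ring(c,r,z)); print(nm,c,r,"cols",q[:,0].min().round(1),q[:,0].max().round(1),"rows",q[:,1].min().round(1),q[:,1].max().round(1))
E
```

```text
ring mid col 254.40000000000003
cap x range 0.5674334759293578 0.5908661215445187 z 0.15582902967978557
front face x [0.56743354 0.56756178 0.56755852 0.56701965 0.56714393 0.56711702
 0.56771225 0.5672742  0.56745663 0.56768995 0.56683533 0.56782128
 0.56689427] [0.12330158 0.12552598 0.12795129 0.13137319 0.133388   0.13563716
 0.13664229 0.13955118 0.14123739 0.14278739 0.14622855 0.14635563
 0.14977678]
w (0.5785, 0.0206) 0.014 cols 234.1 272.9 rows 192.3 228.2
w (0.5785, 0.0206) 0.0125 cols 235.6 271.4 rows 197.6 230.7
w (0.5785, 0.0213) 0.014 cols 235.1 273.9 rows 192.2 228.1
w (0.5785, 0.0213) 0.0125 cols 236.6 272.4 rows 197.5 230.6
s (0.5785, 0.0206) 0.014 cols 271.6 283.5 rows 212.2 221.2
s (0.5785, 0.0206) 0.0125 cols 272.3 283.0 rows 210.7 218.7
s (0.5785, 0.0213) 0.014 cols 271.9 283.7 rows 212.2 221.1
s (0.5785, 0.0213) 0.0125 cols 272.6 283.2 rows 210.7 218.7
```

apply_moves([
  [[-0.05,0,-0.4],0,2],
  [[0,0,-0.4],0,2],
  [[0,0,-0.4],0,2],
  [[0,0,0],0,2],
])

```text
t: 21.1
position: [0.5782, 0.0207, 0.0687]
tcp_rot: [0.041, 0.999, -0.0, -0.001]
ft_force: [0.7, -0.1, 0.4]
grip_width: 0.285
```

```bash
python3 st.py
```

```text
t 21.1 pos [0.5782 0.0207 0.0687] jaw 1.489 F [ 0.67 -0.11  0.38] M [-0.005  0.029  0.006] w 0.285 j6 0.118 q [ 4.090e-02  9.992e-01 -0.000e+00 -5.000e-04]
```

apply_moves([
  [[0,0,-0.4],0,2],
  [[0,0,-0.4],0,2],
  [[0,0,-0.4],0,2],
  [[0,0,-0.4],0,2],
  [[0,0,-0.4],0,2],
  [[0,0,-0.4],0,2],
  [[0,0,0],0,2],
])

```text
t: 21.8
position: [0.5783, 0.0207, 0.0448]
tcp_rot: [0.041, 0.999, -0.0, -0.0]
ft_force: [-0.9, 1.0, -1.3]
grip_width: 0.286
```

```bash
python3 st.py
```

```text
t 21.8 pos [0.5783 0.0207 0.0448] jaw 1.489 F [-0.88  0.96 -1.28] M [ 0.03  -0.014  0.03 ] w 0.286 j6 0.118 q [ 4.090e-02  9.992e-01 -0.000e+00 -4.000e-04]
```

apply_moves([
  [[0,0,-0.25],0,2],
  [[0,0,-0.25],0,2],
  [[0,0,0],0,2],
])

```text
t: 22.1
position: [0.5785, 0.0207, 0.0401]
tcp_rot: [0.041, 0.999, -0.0, -0.0]
ft_force: [0.0, 0.6, 0.0]
grip_width: 0.286
```

apply_moves([
  [[0,0,-0.1],0,2],
  [[0,0,0],0,2],
])

```text
t: 22.3
position: [0.5786, 0.0207, 0.0393]
tcp_rot: [0.041, 0.999, -0.0, -0.0]
ft_force: [-0.4, -0.8, -1.1]
grip_width: 0.287
```

apply_moves([
  [[0,0,-0.08],0,2],
  [[0,0,0],0,2],
])

```text
t: 22.5
position: [0.5786, 0.0207, 0.0386]
tcp_rot: [0.041, 0.999, 0.0, -0.0]
ft_force: [-0.7, 0.3, -0.7]
grip_width: 0.281
```

apply_moves([
  [[0,0,-0.08],0,2],
  [[0,0,0],0,2],
])

```text
t: 22.7
position: [0.5786, 0.0207, 0.0377]
tcp_rot: [0.041, 0.999, 0.0, -0.0]
ft_force: [0.5, -0.4, -0.9]
grip_width: 0.287
```

apply_moves([
  [[0,0,-0.08],0,2],
  [[0,0,0],0,2],
])

```text
t: 22.9
position: [0.5787, 0.0207, 0.0371]
tcp_rot: [0.041, 0.999, -0.0, 0.0]
ft_force: [-1.3, 0.0, 1.5]
grip_width: 0.285
```

apply_moves([
  [[0,0,-0.06],0,2],
  [[0,0,0],0,2],
])

```text
t: 23.1
position: [0.5788, 0.0207, 0.0371]
tcp_rot: [0.041, 0.999, 0.0, 0.0]
ft_force: [-4.5, -0.1, 12.3]
grip_width: 0.288
```

apply_moves([
  [[0,0,0],0,2],
  [[0,0,0],0,2],
])

```text
t: 23.3
position: [0.5788, 0.0207, 0.0371]
tcp_rot: [0.041, 0.999, 0.0, 0.0]
ft_force: [-4.7, 0.2, 11.2]
grip_width: 0.286
```

```bash
python3 st.py; python3 snap.py 18 wrist scene
python3 - <<'E'
from h import *
d=dict(np.load("pics/wrist18.npz")); P=depthpts(d,np.array([(u,v) for v in range(262,300,2) for u in (248,254,260)])); print(np.median(P[:,2]))
P=depthpts(d,np.array([(u,v) for v in range(150,200,4) for u in (200,300)])); print(np.median(P[:,2]))
E
```

```text
t 23.3 pos [0.5788 0.0207 0.0371] jaw 1.489 F [-4.71  0.21 11.24] M [-0.048  0.951 -0.027] w 0.286 j6 0.118 q [4.090e-02 9.992e-01 0.000e+00 3.000e-04]
[ 1.13054962 -0.14713968  0.72918332]
23.4 [0.57873842 0.02071328 0.03707091] [ 0.036  0.446 -0.108  1.016 -0.     0.118] [-0.036  0.937 -0.016] [-4.41 -0.49 11.34]
0.11195456462666654
0.0756620276624671
```

The vial is on the floor: Fz is about 11 N and the cap top is at z=0.112, which equals 0.040 + 0.072. I'll relax the push and release.

apply_moves([
  [[0,0,0.06],0,2],
  [[0,0,0],0,2.6],
  [[0,0,0],0,3],
  [[0,0,0],0,3.5],
  [[0,0,0],0,4.5],
  [[0,0,0],0,4.5],
  [[0,0,0.5],0,4.5],
  [[0,0,1.5],0,4.5],
  [[0,0,2.5],0,4.5],
  [[0,0,3.5],0,4.5],
  [[0,0,4],0,4.5],
  [[0,0,0],0,4.5],
])

```text
t: 24.6
position: [0.5812, 0.0208, 0.1626]
tcp_rot: [0.041, 0.999, 0.0, 0.004]
ft_force: [-0.2, -0.2, 0.1]
grip_width: 0.53
```

apply_moves([
  [[-2,3,2],0,4.5],
  [[-2,3,2],0,4.5],
  [[-2,3,0],0,4.5],
  [[-2,3,0],0,4.5],
  [[-2,3,0],0,4.5],
  [[-2,3,0],0,4.5],
  [[0,0,0],0,4.5],
  [[0,0,0],0,4.5],
])

```text
t: 25.4
position: [0.4584, 0.2012, 0.1972]
tcp_rot: [0.04, 0.999, 0.0, 0.0]
ft_force: [-0.9, -0.9, 0.6]
grip_width: 0.526
```

```bash
python3 st.py; python3 snap.py 19 top scene
python3 - <<'E'
from h import *
s=dict(np.load("pics/scene19.npz")); crop(s,180,170,330,280,5,"pics/s19c.png")
t=dict(np.load("pics/top19.npz")); crop(t,235,125,415,260,4,"pics/t19c.png")
ring=None
P=depthpts(t,np.array([(u,v) for v in range(155,172) for u in range(258,276)])); s_=P[P[:,2]>.1]; print(len(s_),s_.mean(0) if len(s_) else 0)
E
```

```text
t 25.4 pos [0.4584 0.2012 0.1972] jaw 1.4906 F [-0.87 -0.88  0.62] M [-0.073 -0.008 -0.035] w 0.526 j6 0.494 q [4.010e-02 9.992e-01 0.000e+00 2.000e-04]
[ 1.13054962 -0.14713968  0.72918332]
25.5 [0.45899313 0.2002459  0.19703223] [ 0.412  0.214 -0.022  1.335 -0.     0.494] [-0.058 -0.01  -0.034] [ 0.13 -0.07 -0.24]
80 [0.57839456 0.02033206 0.11081851]
```

View pics/s19c.png

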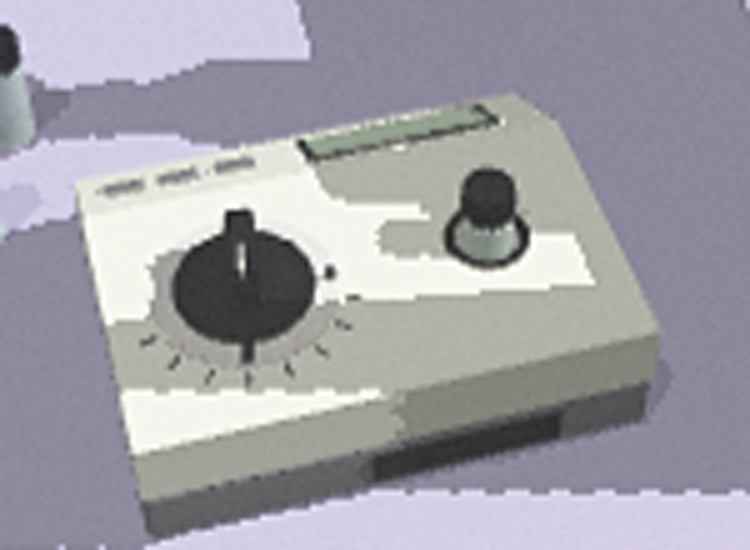

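View pics/t19c.png

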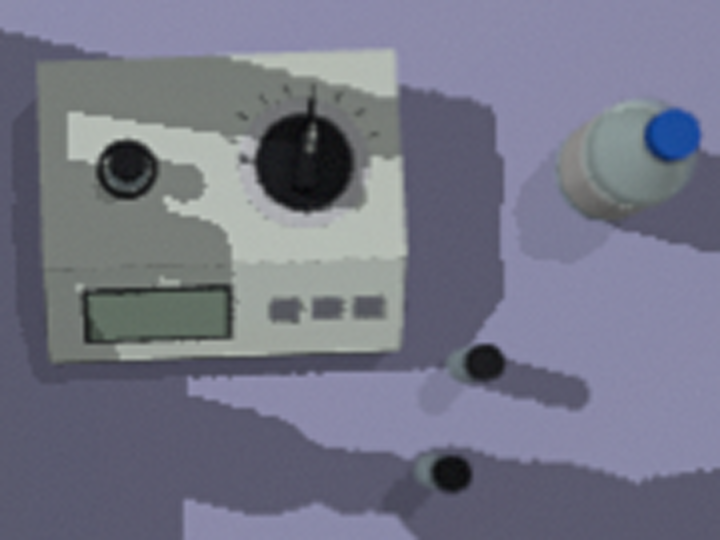

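The vial stands upright in the well, with the cap top at about z=0.111. The dial lug points at the fifth tick from the pin, bystanders near the meter haven't moved, and the arm is clear.

```bash
python3 -c "
from cell import env
print(env.sign_off())"
```

```text
the job is handed in; nothing more can be done
None
```

The dial is on the fifth filter and the rightmost vial is standing on the floor of the well. I handed the job in at about 25.5 s of the 70 s limit, and no verdict was reported.

- **Dial:** I wound it anticlockwise from the sixth position until the lug met the pin. Contact showed as the twist on the wrist rising to about 0.33 N m, which I estimate as 7–8 N on the pin. I then turned it four steps clockwise and let go. The last pictures show the lug on the fifth tick from the pin.
- **Vial:** I lowered it in small steps until the wrist felt about 11 N from the floor, with the cap top at 0.112 m, as expected for standing on the floor. I eased off the push and then released it. The last top view puts the cap at (0.578, 0.020, 0.111), upright and centred in the well.
- **Other things:** The gripper is open and clear of everything. The two other vials and the bottle look unmoved in the last close-up; I did not separately check the beaker and tip box at the end.

**Checks that disagreed:**
- The reported tool height put the fingertips about 44 mm lower than they really were. The cameras showed this, and a first closing above the bar came up empty. After that I set heights from the images and forces, which agreed at every contact.
- The wrist torque was noisy, so the dial's click torque near the first position could not be seen clearly. The pin contact could.

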